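# Clamp wood segments on the vacuum plate and lock the control

## Task

Lay every loose wood segment flat in a pocket of its own on the vacuum plate. Then push the red key from its wooden holder fully into the brass lock of the green control box, turn it clockwise to its stop, pull the sprung green start knob all the way up to its stop, hold it there for about half a second and let it spring back. Finally turn the key back to its first position while it is still fully in, take it out and push it fully home in its holder again; leave all segments lying in their pockets and do not knock over the glue bottle.

Things in the scene. Friction and masses are not known exactly. Their poses are not given: they have to be found in the camera images.
- seg1_mid (a point): laminated wood segment (three glued strips, light and dark), a small bar 60 mm long (its y), 36 mm wide (its x) and 30 mm high with stepped, roughly mitred ends (one long side 59 mm, the other 52 mm); 35 to 70 g. Lies on the table between the robot and the plate at the start. The point is its centre, 15 mm above its underside. Grasp across the 36 mm. It may be absent.
- seg2_mid (a point): laminated wood segment (three glued strips, light and dark), a small bar 60 mm long (its y), 36 mm wide (its x) and 30 mm high with stepped, roughly mitred ends (one long side 59 mm, the other 52 mm); 35 to 70 g. Lies on the table between the robot and the plate at the start. The point is its centre, 15 mm above its underside. Grasp across the 36 mm. It may be absent.
- seg3_mid (a point): laminated wood segment (three glued strips, light and dark), a small bar 60 mm long (its y), 36 mm wide (its x) and 30 mm high with stepped, roughly mitred ends (one long side 59 mm, the other 52 mm); 35 to 70 g. Lies on the table between the robot and the plate at the start. The point is its centre, 15 mm above its underside. Grasp across the 36 mm. It may be absent.
- seg4_mid (a point): laminated wood segment (three glued strips, light and dark), a small bar 60 mm long (its y), 36 mm wide (its x) and 30 mm high with stepped, roughly mitred ends (one long side 59 mm, the other 52 mm); 35 to 70 g. Lies on the table between the robot and the plate at the start. The point is its centre, 15 mm above its underside. Grasp across the 36 mm. It may be absent.
- pocket1 (a point): shallow rectangular pocket of the vacuum plate (plywood board with thin aluminium ribs, four pockets in one row, 74 mm apart, round black port in each floor). The point is the centre of the pocket's floor, 14 mm above the table; pocket 66 mm long (its y, along the row), 42 mm wide (its x); ribs 8 mm wide stand 8 mm above the floor. The plate is fixed. A segment fits lengthwise either way round; its centre then stands 15 mm above this point.
- pocket2 (a point): shallow rectangular pocket of the vacuum plate (plywood board with thin aluminium ribs, four pockets in one row, 74 mm apart, round black port in each floor). The point is the centre of the pocket's floor, 14 mm above the table; pocket 66 mm long (its y, along the row), 42 mm wide (its x); ribs 8 mm wide stand 8 mm above the floor. The plate is fixed. A segment fits lengthwise either way round; its centre then stands 15 mm above this point.
- pocket3 (a point): shallow rectangular pocket of the vacuum plate (plywood board with thin aluminium ribs, four pockets in one row, 74 mm apart, round black port in each floor). The point is the centre of the pocket's floor, 14 mm above the table; pocket 66 mm long (its y, along the row), 42 mm wide (its x); ribs 8 mm wide stand 8 mm above the floor. The plate is fixed. A segment fits lengthwise either way round; its centre then stands 15 mm above this point.
- pocket4 (a point): shallow rectangular pocket of the vacuum plate (plywood board with thin aluminium ribs, four pockets in one row, 74 mm apart, round black port in each floor). The point is the centre of the pocket's floor, 14 mm above the table; pocket 66 mm long (its y, along the row), 42 mm wide (its x); ribs 8 mm wide stand 8 mm above the floor. The plate is fixed. A segment fits lengthwise either way round; its centre then stands 15 mm above this point.
- key_bow (a point): the key. The point is the centre of its red bow, a block 12 mm thick (its x), 32 mm wide (its y), 32 mm high. Below the bow, 16 to 19 mm under the point, is a round steel collar of 19 mm diameter; below that a flat steel blade 6 mm thick (x), 14 mm wide (y), 26 mm long, so its tip is 45 mm under the point. About 40 g. It stands upright in its holder at the start, z up, bow out on top. Grasp across the 12 mm from above.
- holder_mouth (a point): key holder, a fixed wooden block 50 x 50 mm, 36 mm high. The point is the centre of the slot's mouth in its top face. The slot is 8.6 mm (its x) by 16.6 mm (its y), 29 mm deep with 2 mm chamfers. With the key fully home the collar rests on the top face and the bow's centre is 19 mm above the point. The key fits either way round.
- lock_mouth (a point): brass lock cylinder, 43 mm across, in the top of the fixed green control box (130 x 200 mm, 70 mm high, beside the plate). The point is the centre of the key slot's mouth on the cylinder's top face, 74 mm above the table, and turns with the cylinder; slot 8.6 mm (its x) by 16.6 mm (its y), 29 mm deep, 2 mm chamfers. Key fully in: bow centre 19 mm above the point. A round white gauge is 48 mm from it, low on the box top.
- lock (a joint): angle of the lock cylinder in rad: 0 off (as at the start), grows clockwise seen from above to the stop at 1.2 (on). Light friction (0.04 N m), no spring. The blade has about 0.2 rad of play in the slot, so the key must be turned that much farther than the cylinder.
- start_grip (a point): start knob: round green mushroom knob, 36 mm diameter, 18 mm thick, on a steel stem, on top of the control box, 110 mm from the lock. The point is the centre of the knob, 24 mm above the box top (94 mm above the table) when in; the knob's underside is 15 mm above the box top. Moves straight up.
- start_knob (a joint): pull of the start knob in m: 0 in, 0.025 out at its stop; spring about 3 N at 0 and 9 N at the stop; springs back when let go.
- glue_mid (a point): yellow glue bottle with orange cap, 56 mm diameter, 150 mm tall, standing beyond the plate. The point is its middle. To be left standing.
Mind the look-alikes: they are no part of the job. Leave any purple look-alike of the part that bears seg4_mid alone. What is shaped like the part that bears seg3_mid but purple is not meant.

How it is judged (in metres and radians):
On the way, in this order (a step that is already met when the one before it is completed fails the run):
1. every segment lies flat in a pocket (((horizontal distance between seg1_mid and pocket1 below 0.009 m and z of seg1_mid in the frame of pocket1 below 0.019 m and angle between seg1_mid's own z axis and vertical below 0.1 rad and angle between the y axis of seg1_mid and the y axis of pocket1, either way round below 0.2 rad) or (horizontal distance between seg1_mid and pocket2 below 0.009 m and z of seg1_mid in the frame of pocket2 below 0.019 m and angle between seg1_mid's own z axis and vertical below 0.1 rad and angle between the y axis of seg1_mid and the y axis of pocket2, either way round below 0.2 rad) or (horizontal distance between seg1_mid and pocket3 below 0.009 m and z of seg1_mid in the frame of pocket3 below 0.019 m and angle between seg1_mid's own z axis and vertical below 0.1 rad and angle between the y axis of seg1_mid and the y axis of pocket3, either way round below 0.2 rad) or (horizontal distance between seg1_mid and pocket4 below 0.009 m and z of seg1_mid in the frame of pocket4 below 0.019 m and angle between seg1_mid's own z axis and vertical below 0.1 rad and angle between the y axis of seg1_mid and the y axis of pocket4, either way round below 0.2 rad)) and ((horizontal distance between seg2_mid and pocket1 below 0.009 m and z of seg2_mid in the frame of pocket1 below 0.019 m and angle between seg2_mid's own z axis and vertical below 0.1 rad and angle between the y axis of seg2_mid and the y axis of pocket1, either way round below 0.2 rad) or (horizontal distance between seg2_mid and pocket2 below 0.009 m and z of seg2_mid in the frame of pocket2 below 0.019 m and angle between seg2_mid's own z axis and vertical below 0.1 rad and angle between the y axis of seg2_mid and the y axis of pocket2, either way round below 0.2 rad) or (horizontal distance between seg2_mid and pocket3 below 0.009 m and z of seg2_mid in the frame of pocket3 below 0.019 m and angle between seg2_mid's own z axis and vertical below 0.1 rad and angle between the y axis of seg2_mid and the y axis of pocket3, either way round below 0.2 rad) or (horizontal distance between seg2_mid and pocket4 below 0.009 m and z of seg2_mid in the frame of pocket4 below 0.019 m and angle between seg2_mid's own z axis and vertical below 0.1 rad and angle between the y axis of seg2_mid and the y axis of pocket4, either way round below 0.2 rad)) and ((horizontal distance between seg3_mid and pocket1 below 0.009 m and z of seg3_mid in the frame of pocket1 below 0.019 m and angle between seg3_mid's own z axis and vertical below 0.1 rad and angle between the y axis of seg3_mid and the y axis of pocket1, either way round below 0.2 rad) or (horizontal distance between seg3_mid and pocket2 below 0.009 m and z of seg3_mid in the frame of pocket2 below 0.019 m and angle between seg3_mid's own z axis and vertical below 0.1 rad and angle between the y axis of seg3_mid and the y axis of pocket2, either way round below 0.2 rad) or (horizontal distance between seg3_mid and pocket3 below 0.009 m and z of seg3_mid in the frame of pocket3 below 0.019 m and angle between seg3_mid's own z axis and vertical below 0.1 rad and angle between the y axis of seg3_mid and the y axis of pocket3, either way round below 0.2 rad) or (horizontal distance between seg3_mid and pocket4 below 0.009 m and z of seg3_mid in the frame of pocket4 below 0.019 m and angle between seg3_mid's own z axis and vertical below 0.1 rad and angle between the y axis of seg3_mid and the y axis of pocket4, either way round below 0.2 rad)) and ((horizontal distance between seg4_mid and pocket1 below 0.009 m and z of seg4_mid in the frame of pocket1 below 0.019 m and angle between seg4_mid's own z axis and vertical below 0.1 rad and angle between the y axis of seg4_mid and the y axis of pocket1, either way round below 0.2 rad) or (horizontal distance between seg4_mid and pocket2 below 0.009 m and z of seg4_mid in the frame of pocket2 below 0.019 m and angle between seg4_mid's own z axis and vertical below 0.1 rad and angle between the y axis of seg4_mid and the y axis of pocket2, either way round below 0.2 rad) or (horizontal distance between seg4_mid and pocket3 below 0.009 m and z of seg4_mid in the frame of pocket3 below 0.019 m and angle between seg4_mid's own z axis and vertical below 0.1 rad and angle between the y axis of seg4_mid and the y axis of pocket3, either way round below 0.2 rad) or (horizontal distance between seg4_mid and pocket4 below 0.009 m and z of seg4_mid in the frame of pocket4 below 0.019 m and angle between seg4_mid's own z axis and vertical below 0.1 rad and angle between the y axis of seg4_mid and the y axis of pocket4, either way round below 0.2 rad))), for 0.2 s.
2. the key is fully in the lock (horizontal distance between key_bow and lock_mouth below 0.006 m and z of key_bow in the frame of lock_mouth below 0.023 m and angle between key_bow's own z axis and vertical below 0.15 rad), for 0.2 s.
3. the lock is turned clockwise to on with the key fully in (all of step 2 and value of joint lock above 1 rad), for 0.2 s.
4. the start knob is held out at its stop with the lock on (value of joint lock above 1 rad and value of joint start_knob above 0.022 m), for 0.2 s.
5. the start knob has sprung back in, with the lock still on (value of joint lock above 1 rad and value of joint start_knob below 0.004 m), for 0.2 s.
6. the lock is turned back to off with the key still in (all of step 2 and value of joint lock below 0.2 rad), for 0.2 s.
At the end, for the whole second after the job is handed in: each present segment flat in a pocket (centre within 9 mm, under 4 mm proud, within 0.2 rad lengthwise, tilt under 0.1), key home in its holder (within 6 mm, under 4 mm proud, tilt under 0.15), lock below 0.2 rad, start knob in within 4 mm (all of step 1 and horizontal distance between key_bow and holder_mouth below 0.006 m and z of key_bow in the frame of holder_mouth below 0.023 m and angle between key_bow's own z axis and vertical below 0.15 rad and value of joint lock below 0.2 rad and value of joint start_knob below 0.004 m); the robot touches nothing.
It fails at once if the glue bottle is knocked over (angle between glue_mid's own z axis and vertical above 0.6 rad).
Of seg1, seg2, seg3, seg4 only 2 to 4 are there at a start; the rules pass over those that are not, and their reading is None.
At some moment in a run one of seg1, seg2, seg3, seg4 may be knocked a few centimetres aside while the robot is not near it.
It also fails if it takes over 208 s, if anything falls off the work surface, if the arm or the gripper's body presses on something with over 40 N, if the wrist force passes 120 N, or if a joint passes its speed limit or range.

## Robot

A 6-joint arm with a two-finger parallel gripper is mounted at the origin on the work surface. World frame = base frame: x ahead of the robot, y to its left, z up, the work surface at z = 0. Lengths are in m, angles in degrees, forces in N, time in s.
With the tool pointing down it reaches from about 0.35 to 0.875 m from the base axis. Payload 4.2 kg.
Tool frame: the origin (TCP) lies midway between the tips of the shut fingers; the grasp point (between the pads) lies 19 mm behind it; z points along the fingers, y is the line along which they close (so a half turn about z gives the same grasp; the last joint's range is limited). The gripper opens to 87 mm and grips with 3 to 60 N. Pads are 19 mm wide; open, the fingers measure 117 mm over their backs; the gripper's body (75 mm by 190 mm) begins 51 mm behind the grasp point.
Start: joints at [81.28, 22.042, 0.453, 0, -68.411, -14.817], TCP at [0.25, 0.573, 0.223] pointing down, gripper open.
Joint ranges: [-179.83, 179.83], [-69.29, 118.12], [-61.27, 80.66], [-181.25, 117.63], [-171.15, -9.14], [-177.46, 177.46]. Speed limits (degrees/s): [159.86, 159.86, 180, 180, 180, 180].

## Interface

Orientations are given as a 3x3 rotation matrix whose columns are the frame's x, y, z axes.
In Python, from station import r, cams gives the robot as it stands.
- The arm moves only by the tool play_rows, never from a script. Its argument "commands" is text: rows parted by semicolons, each of 6 numbers parted by spaces: the shift along the world's x, y, z normalised to -1 to 1, where 1 is 30 mm, then the turn, a rotation vector about the world's x, y, z normalised to -1 to 1, where 1 is 0.15 rad. A call has 1 to 20 rows; each row shifts and turns the commanded pose from where the row before left it; what a row does not reach is not made up. A row lasts 1/10 s, in which the tool goes at most 50 mm and 8.59 degrees, less where a joint would pass 70% of its speed; a pose out of reach is approached as far as the arm can. A call with a number of a shift or a turn outside -1 to 1 is refused whole. A call with a gripper value outside its range is refused whole. "grip" is the finger opening in mm, from 0 to 87, set as the call begins (left out, the last holds). The fingers move at their own pace and stop on an object; the grip force is fixed at half the most. Time passes only in rows, so rows that do not move let the fingers close. It gives the time, the measured TCP pose, the force, the opening and the grip force at its end, in the units of the state.
- r.sense(): the state, without advancing time (a new reading comes with each control period).
- cams.capture(name): name is "scene" or "side" or "wrist"; returns (picture, depth): 384x512x3 uint8, blue, green, red; 384x512 float32, m along the optical axis (not along the pixel's ray), 0 where there is no reading.
- cams.camera_info(name): a dict with "mtx" (3x3 intrinsics, pixels), "R" (3x3) and "t" (3): a world point X has camera coordinates R X + t. Camera axes: x right, y down, z forward; pixel columns grow to the right and rows downward; lengths in m; the calibration is good to about 2 mm. The wrist camera is an equidistant fisheye: a pixel r from the principal point sees the ray r / f radians off the axis. A picture is of the moment at which its call begins: read the wrist's pose just before it. camera_info takes no time and is no camera call; for the wrist camera it gives the pose at the moment of the call.
- r.finish_job(): hands the job in; it is judged then, once.
The state is a dict: "time_s": time; "joints": joint angles; "joint_velocities": joint speeds; "effort": joint torques, N m; "tcp_pos": TCP position; "ee_rot": TCP orientation; "wrist_force": force on the tool from outside, world axes, zero at the start; "moment": the same for the moment, N m; "gripper_width": opening from 0.0 (shut) to 1.0 (fully open); "gripper_force": force on a finger pad.
Only numpy, scipy, OpenCV 4.12 (cv2) and the standard library are available. Lean on these libraries where they do the work, as an engineer would, in place of code of your own. Each camera call takes 0.05 s, during which the arm holds its last target. There are 200 camera calls.

## Working session

There is one attempt and no reset: what is moved stays moved. The work goes in short steps, Python scripts to look and compute and a tool call to move; the robot and the scene stay as the last step left them, time stands still between calls to the robot, and variables do not carry over. Pictures are saved under pics/ and viewed, at most 14 in all, crops included, and the job is handed in when it is done.

Besides the shell and the picture viewer there is one more tool, called after "Request:" by a JSON object that holds its "name" and its "arguments". play_rows: Moves the arm, as the interface text tells. Scaled input: -1 to 1 covers 30 mm each way for a shift and 0.15 rad each way for a turn. Its arguments: {"type":"object","properties":{"commands":{"type":"string"},"grip":{"type":"number"}},"required":["commands"]}

```bash
ls; mkdir -p pics; cat > h.py <<'E'
import numpy as np, cv2
from station import r, cams
E
python3 - <<'E'
from h import *
for n in ("scene","side","wrist"):
    im,d=cams.capture(n); np.savez(f"pics/{n}0.npz",im=im,d=d); i=cams.camera_info(n)
    print(n,i["mtx"].round(1).tolist(),(-i["R"].T@i["t"]).round(3),i["R"].round(3).tolist())
    cv2.imwrite(f"pics/{n}0.png",im)
s=cv2.imread("pics/scene0.png");t=cv2.imread("pics/side0.png")
cv2.imwrite("pics/s0.png",cv2.resize(s,(800,600)))
cv2.imwrite("pics/t0.png",cv2.resize(t,(800,600)))
print(r.sense())
E
```

```text
pics
scene [[401.6, 0.0, 262.0], [0.0, 401.6, 195.8], [0.0, 0.0, 1.0]] [ 1.014 -0.038  0.82 ] [[0.156, 0.988, -0.013], [0.829, -0.138, -0.542], [-0.537, 0.074, -0.84]]
side [[364.6, 0.0, 253.6], [0.0, 364.6, 193.1], [0.0, 0.0, 1.0]] [ 0.125 -0.497  0.577] [[0.781, -0.624, 0.004], [-0.37, -0.468, -0.803], [0.503, 0.626, -0.597]]
wrist [[297.3, 0.0, 257.8], [0.0, 297.3, 192.4], [0.0, 0.0, 1.0]] [0.328 0.539 0.383] [[-0.398, -0.917, 0.002], [-0.873, 0.38, 0.306], [-0.281, 0.121, -0.952]]
{'time_s': 0.15, 'joints': array([ 8.12799492e+01,  2.20821652e+01,  4.00089185e-01, -1.80059213e-02,
       -6.84108724e+01, -1.48168033e+01]), 'joint_velocities': array([ 0.020569  , -0.21979234,  0.15057031,  0.1112823 ,  0.04874009,
        0.04208592]), 'effort': array([-2.98142345e-05, -3.91053236e+01,  1.87588942e+01,  4.22240630e+00,
        1.23943220e-02, -1.34810471e-04]), 'tcp_pos': array([0.24940559, 0.57261468, 0.22171733]), 'ee_rot': array([[ 9.16757157e-01, -3.99444651e-01, -5.34780384e-04],
       [-3.99444987e-01, -9.16755841e-01, -1.55918448e-03],
       [ 1.32544858e-04,  1.64300887e-03, -9.99998641e-01]]), 'wrist_force': array([0.11706285, 0.05569743, 0.88082008]), 'moment': array([0.04260053, 0.00186623, 0.00224547]), 'gripper_force': 0.0, 'gripper_width': 0.9998323228101159}
```

View pics/s0.png

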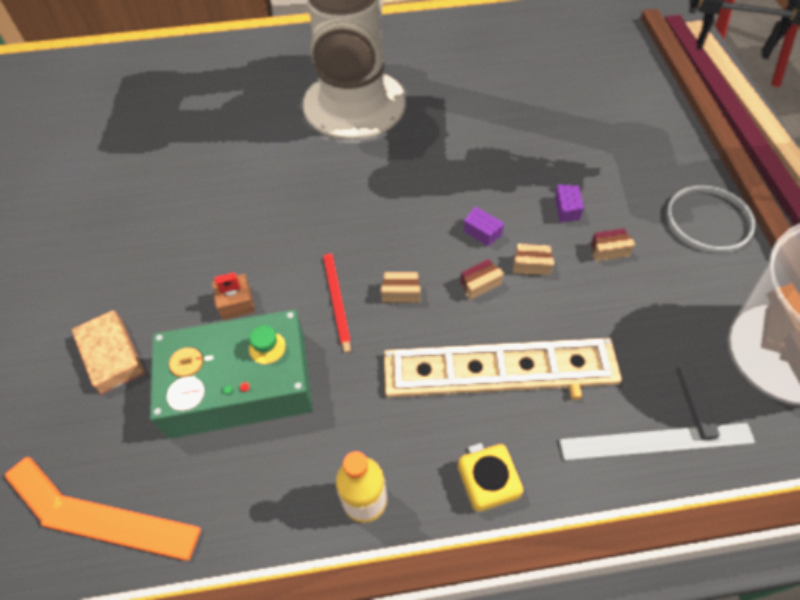

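View pics/t0.png

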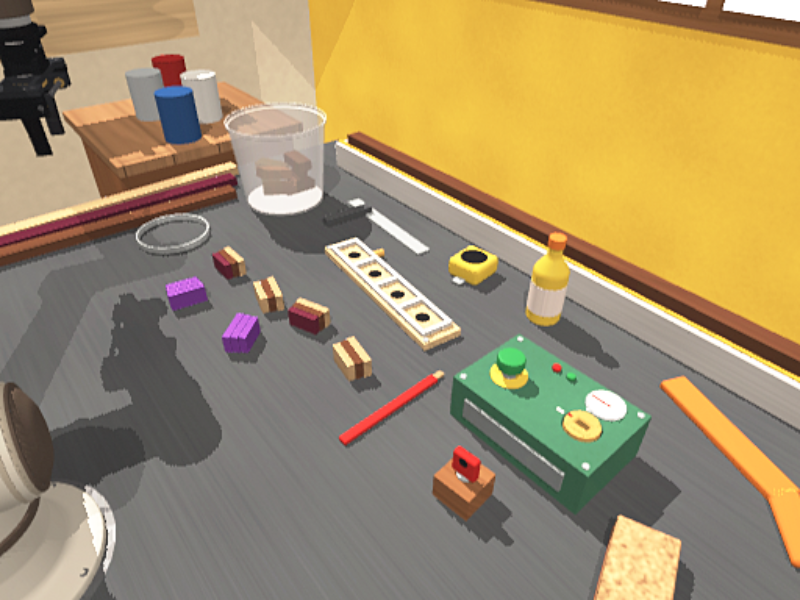

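The scene shows four wood segments at (401,287), (482,279), (533,259) and (612,244) in 800-px coordinates. Two purple look-alikes are at (484,226) and (569,202). The pockets are at (424,369), (475,366), (527,363) and (577,360), the key in its holder at (232,290), the lock at (186,360), the green knob at (263,338), and the glue bottle at (360,490).

```bash
cat >> h.py <<'E'
def cloud(im,d,i):
    K=i["mtx"]; v,u=np.mgrid[:im.shape[0],:im.shape[1]]
    c=np.stack([(u-K[0,2])/K[0,0]*d,(v-K[1,2])/K[1,1]*d,d],-1)
    return (c-i["t"])@i["R"]
def ray(uv,i,z):
    K=i["mtx"]; dd=i["R"].T@np.array([(uv[0]-K[0,2])/K[0,0],(uv[1]-K[1,2])/K[1,1],1]); C=-i["R"].T@i["t"]
    return C+dd*(z-C[2])/dd[2]
def tri(uv1,i1,uv2,i2):
    P=[i["mtx"]@np.c_[i["R"],i["t"]] for i in(i1,i2)]
    X=cv2.triangulatePoints(P[0],P[1],np.float64(uv1).reshape(2,1),np.float64(uv2).reshape(2,1)); return (X[:3]/X[3]).ravel()
def rects(P,mask,amin=60):
    n,l,st,c=cv2.connectedComponentsWithStats(mask.astype(np.uint8))
    out=[]
    for k in range(1,n):
        if st[k,4]<amin: continue
        p=P[l==k]; R=cv2.minAreaRect((p[:,:2]*1000).astype(np.float32))
        out.append((c[k].round(1),st[k,4],np.round(R[0],1),np.round(R[1],1),round(R[2],1),np.percentile(p[:,2]*1000,[5,50,95]).round(1)))
    return out
E
python3 - <<'E'
from h import *
for n in("scene","side"):
    z=np.load(f"pics/{n}0.npz"); im,d=z["im"],z["d"]; i=cams.camera_info(n); P=cloud(im,d,i)
    hsv=cv2.cvtColor(im,cv2.COLOR_BGR2HSV); X,Y,Z=P[...,0],P[...,1],P[...,2]
    dev=(d>0)&(X>.2)&(X<.85)&(abs(Y)<.75)
    T=dev&(Z<.005); print(n,"table z",np.median(Z[dev&(abs(Z)<.01)])*1000)
    pur=(hsv[...,0]>125)&(hsv[...,0]<160)&(hsv[...,1]>90)
    for nm,m in {"seg tops":dev&(Z>.0265)&(Z<.034)&(X<.56)&(Y>-.1),"box/holder/key":dev&(Z>.032)&(Y<.05)&(Y>-.4),
      "plate":dev&(Z>.008)&(Z<.026)&(X>.5)&(Y>-.1),"ports":dev&(hsv[...,2]<45)&(Z>.008)&(Z<.03)&(X>.5),
      "glue":dev&(Z>.06)&(hsv[...,0]<32)&(hsv[...,1]>120),"knob":dev&(hsv[...,1]>120)&(hsv[...,0]>45)&(hsv[...,0]<85)&(Z>.09),"keyred":dev&(hsv[...,1]>120)&((hsv[...,0]<8)|(hsv[...,0]>172))&(Z>.04)&(Z<.09),"boxtop":dev&(Z>.066)&(Z<.073)&(hsv[...,0]>45)&(hsv[...,0]<95),
      "lockcyl":dev&(Z>.066)&(Z<.08)&(hsv[...,0]>12)&(hsv[...,0]<32)&(hsv[...,1]>100)}.items():
        print(nm)
        for o in rects(P,m,25): print("  ",*o, "purple" if pur[int(o[0][1]),int(o[0][0])] else "")
E
```

```text
scene table z -0.5443914940480987
seg tops
   [364.9 126.1] 222 [336.1 333.9] [36.1 60.3] 81.9 [26.8 29.4 31.7] purple
   [309.5 141.1] 238 [362.4 177.6] [59.6 38.2] 39.3 [27.1 29.1 31.4] purple
   [392.6 152.7] 267 [433.6 374.7] [38.4 60.4] 1.9 [27.2 29.3 31.6] 
   [342.  162.4] 275 [443.3 242.5] [59.1 38.6] 73.8 [27.  29.1 31.5] 
   [308.1 174.5] 279 [465.1 152. ] [38.2 58.5] 23.0 [27.  29.2 31.4] 
   [256.6 180.2] 293 [461.2  26. ] [55.5 38. ] 81.1 [27.2 29.3 32. ] 
box/holder/key
   [147.7 184.9] 414 [ 439.2 -231.3] [51.7 50.8] 9.7 [33.2 36.7 70. ] 
   [145.8 236.1] 6002 [ 579.9 -229.1] [132.7 201.2] 2.2 [45.  69.4 75.1] 
   [231.1 310. ] 1001 [780.9 -68.5] [48.1 55.8] 8.8 [ 45.3 101.6 150.1] 
plate
   [484.6 238.2] 286 [674.8 505.5] [143.5  42. ] 12.3 [ 9.1 16.9 25.2] 
   [321.  234.2] 4245 [627.9 147.2] [334.1  91.4] 84.0 [11.  14.4 22.6] 
   [447.1 256.4] 570 [715.4 404.1] [ 23.7 110.9] 85.6 [10.3 17.  20. ] 
   [310.5 317. ] 117 [796.6  82.1] [86.4 41.6] 55.1 [ 9.3 18.  25.7] 
   [235.6 329.7] 52 [797.5 -68.3] [14.1 47.9] 2.3 [ 9.1 16.1 25.2] 
ports
glue
   [144.4 178.2] 84 [
[... 2628 characters left out ...]
9.7] 40.5 [68.5 74.  75.7] 
   [372.2 272.5] 261 [ 571.4 -284.5] [45.9 41.5] 47.1 [65.1 71.7 73.6] 
   [298.6 293.4] 139 [ 436.4 -234.5] [12.5 31.1] 8.4 [61.6 68.9 70.8] 
knob
   [326.8 230.7] 244 [ 565.6 -176.8] [34.4 33.5] 81.0 [ 92.  101.1 102.8] 
keyred
   [355.8 235.1] 25 [ 624.8 -205.5] [16.3 10.4] 25.7 [70.6 74.1 75.7] 
   [298.1 296.9] 256 [ 436.2 -234.1] [12.7 31.9] 8.8 [43.6 62.9 70.5] 
boxtop
   [352.3 259.4] 3936 [ 579.3 -230.3] [134.2 201.7] 2.0 [67.3 68.8 70.3] 
lockcyl
   [350.3 182.3] 62 [761.1 -77.2] [27.5 55.9] 25.0 [72.5 75.5 79.3] 
   [324.9 242.2] 204 [ 562.6 -177.7] [40.  48.1] 29.6 [69.5 70.8 72.4] 
   [372.4 272.4] 371 [ 571.9 -283.9] [47.7 41.5] 47.1 [67.6 72.  73.8]
```

```bash
python3 - <<'E'
from h import *
I={n:cams.camera_info(n) for n in("scene","side")}; C={}
for n in I:
    z=np.load(f"pics/{n}0.npz"); im,d=z["im"],z["d"]; P=cloud(im,d,I[n]); g=im.max(2); hsv=cv2.cvtColor(im,cv2.COLOR_BGR2HSV)
    m=((abs(P[...,0]-.627)<.06)&(abs(P[...,1]-.146)<.17)&(P[...,2]>.008)).astype(np.uint8)
    m=cv2.erode(cv2.morphologyEx(m,cv2.MORPH_CLOSE,np.ones((9,9))),np.ones((3,3)))
    k,l,st,c=cv2.connectedComponentsWithStats(((m>0)&(g<75)).astype(np.uint8))
    b=[c[j] for j in range(1,k) if st[j,4]>8]; print(n,[(c[j].round(1).tolist(),st[j,4]) for j in range(1,k) if st[j,4]>8])
    pts=sorted([ray(x,I[n],.014) for x in b],key=lambda p:p[1]); C[n]=sorted(b,key=lambda x:ray(x,I[n],.014)[1])
    print(np.round(np.array(pts)*1000,1).tolist())
    rib=(m>0)&(hsv[...,1]<40)&(g>150)
    p=P[rib]*1000; print("ribs",rib.sum(),cv2.minAreaRect(p[:,:2].astype(np.float32)),np.median(p[:,2]))
    # box / lock slot
    m=(abs(P[...,0]-.572)<.017)&(abs(P[...,1]+.285)<.017)
    q=P[m&(g<np.median(g[m])*.6)]*1000
    if len(q)>4: print("slot",len(q),cv2.minAreaRect(q[:,:2].astype(np.float32)))
if len(C["scene"])==len(C["side"]):
    for a,b in zip(C["scene"],C["side"]): print("tri",(tri(a,I["scene"],b,I["side"])*1000).round(1))
z=np.load("pics/scene0.npz")["im"]; w=np.load("pics/side0.npz")["im"]; 
a=cv2.resize(z[165:265,90:210],(480,400),interpolation=2); b=cv2.resize(w[130:240,90:245],(560,400),interpolation=2)
cv2.imwrite("pics/c1.png",cv2.resize(np.hstack([a,b]),(800,308)))
E
```

```text
scene [([369.0, 230.5], np.int32(34)), ([336.5, 232.5], np.int32(34)), ([271.0, 236.0], np.int32(37)), ([303.7, 234.3], np.int32(35))]
[[607.5, 36.4, 14.0], [615.3, 109.7, 14.0], [622.9, 183.3, 14.0], [629.9, 256.7, 14.0]]
ribs 1384 ((807.9985961914062, 129.42218017578125), (324.9052734375, 442.4259033203125), 84.4639892578125) 20.98438019129515
side [([226.3, 162.9], np.int32(17)), ([239.7, 174.8], np.int32(19)), ([254.0, 188.2], np.int32(25)), ([269.8, 202.6], np.int32(31))]
[[606.1, 36.7, 14.0], [613.7, 109.5, 14.0], [622.0, 183.3, 14.0], [628.9, 257.5, 14.0]]
ribs 758 ((447.8232421875, -139.99740600585938), (946.0098876953125, 182.71066284179688), 58.812530517578125) 19.906099917778615
slot 9 ((573.4388427734375, -283.4037780761719), (8.532526969909668, 46.15626525878906), 47.26321792602539)
tri [606.9  36.9  13.2]
tri [614.6 110.2  13. ]
tri [622.5 183.6  13.5]
tri [629.3 257.3  13.6]
```

View pics/c1.png

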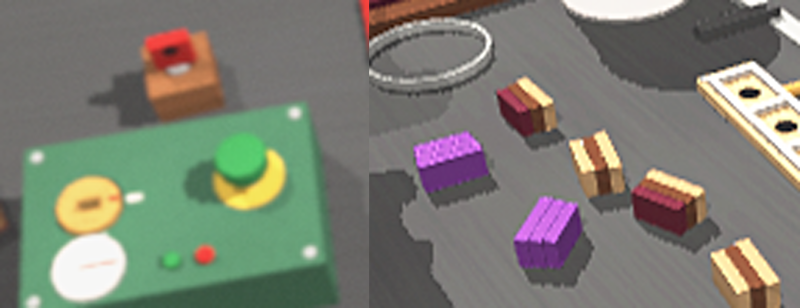

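Request:
{"name": "play_rows", "arguments": {"commands": "1 -1 0 0 0 -1;1 -1 0 0 0 -1;1 -1 0 0 0 -1;1 -1 0 0 0 -1;1 -1 0 0 0 -1;1 -1 0 0 0 -1;0 -0.7 0 0 0 -1;0 0 0 0 0 -0.4;0 0 0 0 0 0", "grip": 60}}

```text
time_s: 1.05
tcp_pos: [0.4298, 0.3711, 0.2224]
ee_rot: [[0.049, -0.999, -0.0], [-0.999, -0.049, -0.0], [0.0, 0.0, -1.0]]
wrist_force: [-0.5, -0.3, -0.1]
gripper_width: 0.686
gripper_force: 0.0
```

The crop confirms four light/dark laminated bars. The purple ribbed blocks, at scene (484,226) and (569,202), are look-alikes and stay untouched. The lock slot runs roughly along y with its pointer at the white dot.

```bash
cat >> h.py <<'E'
def wcloud(d,i):
    K=i["mtx"]; v,u=np.mgrid[:d.shape[0],:d.shape[1]]
    x,y=(u-K[0,2])/K[0,0],(v-K[1,2])/K[1,1]; th=np.hypot(x,y); s=np.tan(np.minimum(th,1.4))/np.maximum(th,1e-9)
    return (np.stack([x*s*d,y*s*d,d],-1)-i["t"])@i["R"]
def look(name="wrist",save=None):
    i=cams.camera_info(name); im,d=cams.capture(name)
    if save: cv2.imwrite(save,im)
    P=wcloud(d,i) if name=="wrist" else cloud(im,d,i)
    return im,d,P,cv2.cvtColor(im,cv2.COLOR_BGR2HSV),i
def segs(name,zlo=.0265,zhi=.034,xmax=.56,amin=25):
    im,d,P,h,i=look(name); X,Y,Z=np.moveaxis(P,-1,0)
    pur=(h[...,0]>125)&(h[...,0]<160)&(h[...,1]>90)
    return rects(P,(d>0)&(Z>zlo)&(Z<zhi)&(X>.38)&(X<xmax)&(Y>-.1)&(Y<.5)&~pur,amin)
E
python3 - <<'E'
from h import *
for n in("scene","wrist"):
    print(n)
    for o in segs(n): print("  ",*o)
im,d,P,h,i=look("wrist","pics/w1.png")
E
```

```text
scene
   [392.6 152.6] 256 [433.4 375.7] [38.2 58.9] 1.1 [27.2 29.3 31.8]
   [342.1 162.3] 267 [442.8 242.2] [58.8 38.5] 75.0 [27.2 29.4 31.6]
   [308.1 174.5] 281 [464.7 151.8] [37.9 60.9] 21.7 [27.1 29.3 31.8]
   [256.7 180.2] 295 [461.5  25.9] [55.5 39.1] 80.2 [27.3 29.2 31.6]
wrist
   [240.8   5.2] 321 [458.1 169.3] [36.3 19.9] 14.7 [27.3 28.9 30.2]
   [253.1  61.1] 1373 [442.3 240.5] [59.1 36.3] 76.0 [27.6 28.8 30.3]
   [254.7 170.1] 1276 [433.7 372.9] [35.4 59. ] 2.1 [27.6 28.8 30.1]
```

View pics/w1.png

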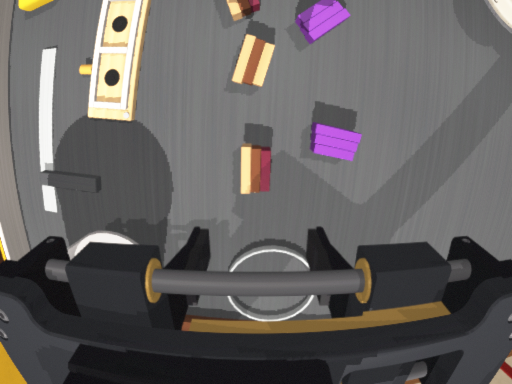

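The wrist view shows segment A at (255,170), B at (253,61), the plate at left, and the purple blocks at (335,140) and (322,18). I'm descending on A.

Request:
{"name": "play_rows", "arguments": {"commands": "0.13 0.06 -1 0 0 0;0 0 -1 0 0 0;0 0 -1 0 0 0;0 0 -1 0 0 0;0 0 -1 0 0 0;0 0 -1 0 0 0;0 0 -0.6 0 0 0;0 0 -0.37 0 0 0;0 0 0 0 0 0;0 0 0 0 0 0"}}

```text
time_s: 2.2
tcp_pos: [0.4338, 0.3746, 0.014]
ee_rot: [[0.051, -0.999, 0.001], [-0.999, -0.051, 0.001], [-0.001, -0.001, -1.0]]
wrist_force: [-0.5, -0.2, -0.7]
gripper_width: 0.69
gripper_force: 0.0
```

Request:
{"name": "play_rows", "arguments": {"commands": "0 0 0 0 0 0;0 0 0 0 0 0;0 0 0 0 0 0;0 0 0 0 0 0;0 0 0 0 0 0", "grip": 20}}

```text
time_s: 2.7
tcp_pos: [0.4336, 0.3739, 0.014]
ee_rot: [[0.05, -0.999, 0.0], [-0.999, -0.05, 0.0], [-0.0, -0.0, -1.0]]
wrist_force: [-0.4, -0.3, 2.8]
gripper_width: 0.411
gripper_force: 30.0
```

Request:
{"name": "play_rows", "arguments": {"commands": "0 0 0.67 0 0 0;0 0 1 0 0 0;0.53 0 1 0 0 -0.2;1 -0.5 0 0 0 -0.2;1 -0.6 0 0 0 -0.2;1 -0.6 0 0 0 -0.2;1 -0.6 0 0 0 -0.2;1 -0.6 0 0 0 0;1 -0.6 0 0 0 0;0 -0.37 0 0 0 0;0 0 0 0 0 0;0 0 0 0 0 0"}}

```text
time_s: 3.9
tcp_pos: [0.6285, 0.2577, 0.0933]
ee_rot: [[-0.1, -0.995, -0.001], [-0.995, 0.1, -0.0], [0.0, 0.001, -1.0]]
wrist_force: [0.2, 0.0, -0.1]
gripper_width: 0.409
gripper_force: 30.0
```

```bash
python3 - <<'E'
from h import *
print(r.sense()["tcp_pos"])
for n in("scene","wrist"):
    print(n)
    for o in segs(n): print("  ",*o)
    for o in segs(n,.1,.12,.75): print("  held",*o)
E
```

```text
[0.6285479  0.25769034 0.09332367]
scene
   [342.  162.5] 279 [442.5 242.2] [59.4 38.3] 77.2 [27.1 29.3 31.6]
   [308.  174.5] 284 [464.8 151.4] [37.4 60.4] 22.5 [27.2 29.3 31.7]
   [256.6 180.2] 295 [460.8  26.1] [55.6 38.9] 82.1 [27.1 29.1 31.5]
  held [493.4 211. ] 312 [661.1 486.9] [120.6  23.5] 1.2 [101.  110.  119.1]
  held [369.5 211.3] 118 [629.5 238.8] [20.4 51.3] 87.5 [101.3 108.1 110.5]
wrist
   [436.7  65.9] 2150 [465.1 149.2] [38.5 59.6] 22.0 [27.5 28.8 30.1]
   [456.3 166.3] 1734 [443.  239.7] [59.1 37.6] 77.2 [27.5 28.8 29.9]
  held [257.4 238.7] 5088 [628.6 250.2] [41.5 55.4] 76.6 [103.8 108.7 115.6]
```

Request:
{"name": "play_rows", "arguments": {"commands": "0.03 0 -1 0 0 0;0 0 -0.7 0 0 0;0 0 -0.36 0 0 0;0 0 -0.1 0 0 0;0 0 0 0 0 0;0 0 0 0 0 0"}}

```text
time_s: 4.7
tcp_pos: [0.6309, 0.2583, 0.0299]
ee_rot: [[-0.099, -0.995, 0.002], [-0.995, 0.099, 0.001], [-0.001, -0.002, -1.0]]
wrist_force: [-0.4, 0.6, -0.9]
gripper_width: 0.408
gripper_force: 30.0
```

Request:
{"name": "play_rows", "arguments": {"commands": "0 0 0 0 0 0;0 0 0 0 0 0;0 0 0 0 0 0", "grip": 50}}

```text
time_s: 5.0
tcp_pos: [0.6305, 0.2578, 0.0293]
ee_rot: [[-0.1, -0.995, 0.001], [-0.995, 0.1, 0.001], [-0.001, -0.001, -1.0]]
wrist_force: [0.7, -0.5, -0.2]
gripper_width: 0.55
gripper_force: 0.0
```

Request:
{"name": "play_rows", "arguments": {"commands": "0 0 0.5 0 0 0;0 0 1 0 0 0;-0.6 0 1 0 0 -0.3;-1 -0.1 0.6 0 0 -0.3;-1 -0.1 0 0 0 -0.3;-1 -0.1 0 0 0 -0.3;-1 -0.1 0 0 0 0;-1 -0.1 0 0 0 0;-0.6 -0.1 0 0 0 0;0 0 0 0 0 0", "grip": 60}}

```text
time_s: 6.0
tcp_pos: [0.4426, 0.2393, 0.1232]
ee_rot: [[-0.275, -0.961, 0.001], [-0.961, 0.275, 0.001], [-0.001, -0.0, -1.0]]
wrist_force: [0.7, -0.2, 1.1]
gripper_width: 0.69
gripper_force: 0.0
```

```bash
cat >> h.py <<'E'
def allsegs(names=("scene","wrist")):
    s=r.sense(); print("tcp",s["tcp_pos"].round(4),"close ang",round(np.degrees(np.arctan2(s["ee_rot"][1,1],s["ee_rot"][0,1]))%180,1),s["time_s"])
    for n in names:
        print(n)
        for o in segs(n): print("  ",*o)
        for o in segs(n,.036,.05,.7): print("  placed",*o)
E
python3 -c "
from h import *
allsegs()"
```

```text
tcp [0.4426 0.2393 0.1232] close ang 164.0 6.0
scene
   [342.1 162.4] 265 [442.  242.9] [58.8 38.7] 73.8 [27.  29.2 31.6]
   [308.1 174.6] 286 [464.7 151.7] [37.6 59.5] 21.3 [27.2 29.2 31.6]
   [256.7 180.2] 296 [461.1  26. ] [55.4 38.5] 80.3 [27.2 29.2 31.8]
  placed [478.2 222.8] 124 [654.7 489.2] [13.8 88.9] 86.9 [36.4 43.1 49.6]
  placed [373.  225.6] 413 [631.8 259.6] [59.5 37.1] 82.6 [38.7 43.3 45.4]
wrist
   [166.7   2.9] 152 [472.6  50.4] [ 8.2 24.3] 67.9 [27.  28.6 29.9]
   [207.6 104.5] 2610 [465.2 149.9] [36.7 59. ] 21.0 [27.7 28.9 30.1]
   [261.1 192.7] 2309 [443.  240.3] [59.4 35.9] 75.5 [27.8 28.9 30.1]
  placed [ 86.1 239.5] 304 [628.8 236. ] [17.6 37.3] 87.5 [37.4 42.6 43.8]
```

Request:
{"name": "play_rows", "arguments": {"commands": "0 0.04 -1 0 0 0.1;0 0 -1 0 0 0;0 0 -1 0 0 0;0 0 -0.4 0 0 0;0 0 -0.24 0 0 0;0 0 0 0 0 0;0 0 0 0 0 0"}}

```text
time_s: 6.9
tcp_pos: [0.4452, 0.2416, 0.0135]
ee_rot: [[-0.262, -0.965, 0.002], [-0.965, 0.262, 0.001], [-0.002, -0.001, -1.0]]
wrist_force: [0.1, -0.1, 0.3]
gripper_width: 0.69
gripper_force: 0.0
```

Request:
{"name": "play_rows", "arguments": {"commands": "0 0 0 0 0 0;0 0 0 0 0 0;0 0 0 0 0 0;0 0 0 0 0 0", "grip": 20}}

```text
time_s: 7.3
tcp_pos: [0.4443, 0.241, 0.0129]
ee_rot: [[-0.262, -0.965, 0.0], [-0.965, 0.262, 0.001], [-0.001, -0.0, -1.0]]
wrist_force: [-0.6, 0.1, 2.0]
gripper_width: 0.408
gripper_force: 9.9
```

Request:
{"name": "play_rows", "arguments": {"commands": "0 0 0.67 0 0 0.1;0 0 1 0 0 0.2;0.5 -0.1 1 0 0 0.3;1 -0.3 0 0 0 0.3;1 -0.3 0 0 0 0.2;1 -0.3 0 0 0 0;1 -0.3 0 0 0 0;1 -0.3 0 0 0 0;0.5 -0.3 0 0 0 0;0 0 0 0 0 0;0 0 0 0 0 0"}}

```text
time_s: 8.4
tcp_pos: [0.6237, 0.1835, 0.092]
ee_rot: [[-0.101, -0.995, -0.001], [-0.995, 0.101, -0.0], [0.001, 0.001, -1.0]]
wrist_force: [0.1, -0.4, -1.0]
gripper_width: 0.412
gripper_force: 30.0
```

```bash
python3 -c "
from h import *
allsegs()"
```

```text
tcp [0.6237 0.1835 0.092 ] close ang 174.2 8.4
scene
   [308.1 174.6] 280 [464.8 152. ] [38.8 59.7] 23.2 [27.1 29.2 31.6]
   [256.7 180.3] 295 [461.   25.9] [55.5 38.7] 80.6 [27.2 29.2 31.3]
  placed [478.1 222.4] 124 [654.9 489. ] [13.6 88.7] 87.0 [36.8 43.1 49. ]
  placed [384.2 226.2] 71 [633.1 282.1] [13.3 38.3] 83.6 [38.9 43.5 46.1]
wrist
   [430.6  19. ] 1377 [462.9  31.8] [43.7 37.5] 80.8 [27.4 28.8 30. ]
   [434.  150.2] 2086 [465.5 149.1] [37.9 59.6] 22.3 [27.6 28.8 29.9]
  placed [257.  305.1] 745 [633.6 274.2] [26.3 35.6] 85.8 [41.9 42.9 43.9]
```

Request:
{"name": "play_rows", "arguments": {"commands": "-0.04 0 -1 0 0 0;0 0 -0.7 0 0 0;0 0 -0.36 0 0 0;0 0 -0.09 0 0 0;0 0 0 0 0 0;0 0 0 0 0 0"}}

```text
time_s: 9.2
tcp_pos: [0.6239, 0.1844, 0.0294]
ee_rot: [[-0.099, -0.995, 0.002], [-0.995, 0.099, 0.001], [-0.001, -0.002, -1.0]]
wrist_force: [0.5, 0.6, -0.0]
gripper_width: 0.41
gripper_force: 30.0
```

Request:
{"name": "play_rows", "arguments": {"commands": "0 0 0 0 0 0;0 0 0 0 0 0;0 0 0 0 0 0", "grip": 50}}

```text
time_s: 9.5
tcp_pos: [0.6234, 0.184, 0.0288]
ee_rot: [[-0.1, -0.995, 0.001], [-0.995, 0.1, 0.001], [-0.001, -0.001, -1.0]]
wrist_force: [0.1, -0.0, 0.6]
gripper_width: 0.555
gripper_force: 0.0
```

Request:
{"name": "play_rows", "arguments": {"commands": "0 0 0.5 0 0 0;0 0 1 0 0 0;-0.25 -0.1 1 0 0 0.4;-1 -0.2 0.6 0 0 0.6;-1 -0.2 0 0 0 0.6;-1 -0.2 0 0 0 0.6;-1 -0.2 0 0 0 0.6;-1 -0.23 0 0 0 0.43;0 0 0 0 0 0;0 0 0 0 0 0", "grip": 60}}

```text
time_s: 10.5
tcp_pos: [0.4661, 0.1504, 0.1228]
ee_rot: [[0.375, -0.927, 0.003], [-0.927, -0.375, 0.001], [-0.0, -0.003, -1.0]]
wrist_force: [-0.2, 0.8, 0.4]
gripper_width: 0.691
gripper_force: 0.0
```

```bash
python3 -c "
from h import *
allsegs()"
```

```text
tcp [0.4661 0.1504 0.1228] close ang 22.1 10.5
scene
   [308.1 174.6] 286 [464.2 151.4] [37.9 60.3] 20.6 [27.2 29.2 31.4]
   [256.7 180.3] 294 [461.4  26. ] [55.2 38.5] 80.6 [27.2 29.  31.3]
  placed [478.  222.3] 126 [654.5 488.8] [14.5 89.2] 86.9 [36.4 42.9 49.2]
  placed [373.1 225.6] 408 [631.5 259.1] [59.4 37.4] 84.0 [38.6 43.1 45.6]
  placed [338.9 227.6] 413 [624.5 185. ] [59.8 37. ] 83.6 [39.1 43.1 45.4]
wrist
   [319.9  67.1] 2582 [461.5  23.9] [59.1 36.7] 80.1 [27.6 28.9 30.2]
   [260.6 194.2] 2271 [465.  149.5] [35.2 59.3] 21.2 [27.8 28.9 30. ]
  placed [ 91.1 168.3] 1986 [624.3 182.3] [59.5 37.5] 85.1 [39.2 42.9 44. ]
  placed [ 75.5 228.1] 1235 [631.5 256.3] [57.6 36.9] 82.5 [38.3 42.9 44. ]
```

Request:
{"name": "play_rows", "arguments": {"commands": "-0.05 -0.03 -1 0 0 0;0 0 -1 0 0 0;0 0 -1 0 0 0;0 0 -0.4 0 0 0;0 0 -0.24 0 0 0;0 0 0 0 0 0;0 0 0 0 0 0"}}

```text
time_s: 11.4
tcp_pos: [0.4648, 0.1495, 0.0124]
ee_rot: [[0.375, -0.927, 0.001], [-0.927, -0.375, 0.001], [-0.0, -0.001, -1.0]]
wrist_force: [-0.6, 0.7, -0.1]
gripper_width: 0.691
gripper_force: 0.0
```

Request:
{"name": "play_rows", "arguments": {"commands": "0 0 0 0 0 0;0 0 0 0 0 0;0 0 0 0 0 0;0 0 0 0 0 0", "grip": 20}}

```text
time_s: 11.8
tcp_pos: [0.4642, 0.1492, 0.0123]
ee_rot: [[0.375, -0.927, 0.001], [-0.927, -0.375, 0.0], [-0.0, -0.001, -1.0]]
wrist_force: [0.3, -0.8, 2.2]
gripper_width: 0.408
gripper_force: 16.9
```

Request:
{"name": "play_rows", "arguments": {"commands": "0 0 0.67 0 0 0;0 0 1 0 0 -0.25;0 -0.1 1 0 0 -0.6;1 -0.2 0 0 0 -0.6;1 -0.2 0 0 0 -0.6;1 -0.2 0 0 0 -0.6;1 -0.3 0 0 0 -0.6;1 -0.3 0 0 0 0;0 0 0 0 0 0;0 0 0 0 0 0"}}

```text
time_s: 12.8
tcp_pos: [0.6136, 0.1096, 0.0913]
ee_rot: [[-0.104, -0.995, -0.002], [-0.995, 0.104, -0.0], [0.0, 0.002, -1.0]]
wrist_force: [-1.2, 0.7, 0.1]
gripper_width: 0.407
gripper_force: 30.0
```

```bash
python3 -c "
from h import *
allsegs()"
```

```text
tcp [0.6136 0.1096 0.0913] close ang 174.0 12.8
scene
   [256.6 180.1] 293 [461.1  26. ] [55.3 38.8] 80.5 [27.1 29.3 31.6]
  placed [478.  222.3] 126 [654.4 489. ] [14.7 89.5] 86.4 [36.6 43.  48.8]
  placed [373.  225.6] 417 [631. 259.] [58.6 38.9] 84.6 [38.9 43.2 45.4]
  placed [345.4 227.6] 208 [625.8 196.1] [35.8 37.1] 83.7 [39.4 43.3 45.3]
wrist
   [427.7  90.9] 2311 [461.7  23.9] [59.1 37.2] 80.5 [27.6 28.8 30. ]
  placed [254.2 305.8] 700 [626.2 199.8] [24.1 36.2] 87.7 [41.9 42.9 43.8]
```

Request:
{"name": "play_rows", "arguments": {"commands": "0.03 0 -1 0 0 0;0 0 -0.7 0 0 0;0 0 -0.36 0 0 0;0 0 -0.09 0 0 0;0 0 0 0 0 0;0 0 0 0 0 0"}}

```text
time_s: 13.6
tcp_pos: [0.6157, 0.1105, 0.0288]
ee_rot: [[-0.102, -0.995, 0.002], [-0.995, 0.102, 0.001], [-0.001, -0.002, -1.0]]
wrist_force: [-0.3, 0.6, -0.2]
gripper_width: 0.408
gripper_force: 30.0
```

Request:
{"name": "play_rows", "arguments": {"commands": "0 0 0 0 0 0;0 0 0 0 0 0;0 0 0 0 0 0", "grip": 50}}

```text
time_s: 13.9
tcp_pos: [0.6153, 0.1102, 0.0282]
ee_rot: [[-0.103, -0.995, 0.001], [-0.995, 0.103, 0.0], [-0.0, -0.001, -1.0]]
wrist_force: [0.2, -0.3, -0.2]
gripper_width: 0.551
gripper_force: 0.0
```

Request:
{"name": "play_rows", "arguments": {"commands": "0 0 0.5 0 0 0;0 0 1 0 0 0;-0.12 -0.37 1 0 0 0;-1 -0.5 0.6 0 0 -0.1;-1 -0.5 0 0 0 -0.1;-1 -0.5 0 0 0 -0.1;-1 -0.5 0 0 0 -0.1;-1 -0.5 0 0 0 0;0 0 0 0 0 0;0 0 0 0 0 0", "grip": 60}}

```text
time_s: 14.9
tcp_pos: [0.4616, 0.0239, 0.1213]
ee_rot: [[-0.162, -0.987, 0.002], [-0.987, 0.162, 0.0], [-0.001, -0.002, -1.0]]
wrist_force: [0.4, -0.6, 0.1]
gripper_width: 0.692
gripper_force: 0.0
```

```bash
python3 -c "
from h import *
allsegs()"
```

```text
tcp [0.4616 0.0239 0.1213] close ang 170.7 14.9
scene
   [256.6 180.2] 296 [460.7  26. ] [55.5 38.4] 80.4 [27.1 29.4 31.7]
  placed [478.3 222.7] 131 [654.7 489.1] [13.5 89.8] 86.1 [36.7 43.9 49.2]
  placed [373.  225.6] 419 [631.7 259. ] [59.4 38. ] 83.2 [38.3 43.2 45.5]
  placed [339.  227.6] 414 [624.4 184.6] [59.1 38. ] 82.7 [38.9 43.2 45.5]
  placed [306.3 229.3] 411 [616.  112.7] [58.9 38.5] 82.6 [39.2 43.1 45.5]
wrist
   [259.5 193.7] 2339 [461.6  24. ] [59.5 35.9] 81.1 [27.9 28.9 30. ]
```

Request:
{"name": "play_rows", "arguments": {"commands": "0 0 -1 0 0 0;0 0 -1 0 0 0;0 0 -1 0 0 0;0 0 -0.4 0 0 0;0 0 -0.2 0 0 0;0 0 0 0 0 0;0 0 0 0 0 0"}}

```text
time_s: 15.8
tcp_pos: [0.4622, 0.0244, 0.013]
ee_rot: [[-0.162, -0.987, 0.001], [-0.987, 0.162, 0.0], [-0.001, -0.001, -1.0]]
wrist_force: [-0.2, -0.2, 0.0]
gripper_width: 0.691
gripper_force: 0.0
```

Request:
{"name": "play_rows", "arguments": {"commands": "0 0 0 0 0 0;0 0 0 0 0 0;0 0 0 0 0 0;0 0 0 0 0 0", "grip": 20}}

```text
time_s: 16.2
tcp_pos: [0.4614, 0.024, 0.0129]
ee_rot: [[-0.162, -0.987, 0.001], [-0.987, 0.162, 0.0], [-0.0, -0.001, -1.0]]
wrist_force: [-0.9, 0.3, 1.6]
gripper_width: 0.413
gripper_force: 10.1
```

Request:
{"name": "play_rows", "arguments": {"commands": "0 0 0.67 0 0 0;0 0 1 0 0 0;0 0 1 0 0 0.1;1 0.1 0 0 0 0.1;1 0.1 0 0 0 0.1;1 0.1 0 0 0 0.1;1 0.1 0 0 0 0;0.85 0.02 0 0 0 0;0 0 0 0 0 0;0 0 0 0 0 0"}}

```text
time_s: 17.2
tcp_pos: [0.6063, 0.0364, 0.0918]
ee_rot: [[-0.104, -0.995, -0.002], [-0.995, 0.104, -0.0], [0.0, 0.002, -1.0]]
wrist_force: [0.0, -0.9, -0.8]
gripper_width: 0.415
gripper_force: 30.0
```

```bash
python3 -c "
from h import *
allsegs(['scene'])"
```

```text
tcp [0.6063 0.0364 0.0918] close ang 174.1 17.2
scene
  placed [478.2 222.6] 116 [653.2 489.1] [15.4 91.2] 86.4 [37.2 43.6 49.4]
  placed [373.  225.5] 412 [631.9 259.3] [58.9 38.2] 83.1 [39.5 43.1 45.5]
  placed [338.9 227.6] 415 [624.2 184.2] [59.  38.1] 86.0 [38.7 43.1 45.5]
  placed [307.8 229.8] 354 [618.2 114.8] [53.1 37.6] 85.1 [39.5 43.2 45.6]
```

Request:
{"name": "play_rows", "arguments": {"commands": "0.02 0 -1 0 0 0;0 0 -0.7 0 0 0;0 0 -0.36 0 0 0;0 0 -0.09 0 0 0;0 0 0 0 0 0;0 0 0 0 0 0"}}

```text
time_s: 17.9
tcp_pos: [0.6082, 0.0369, 0.0294]
ee_rot: [[-0.102, -0.995, 0.002], [-0.995, 0.102, 0.0], [-0.001, -0.002, -1.0]]
wrist_force: [-0.4, -1.0, -0.3]
gripper_width: 0.412
gripper_force: 30.0
```

Request:
{"name": "play_rows", "arguments": {"commands": "0 0 0 0 0 0;0 0 0 0 0 0;0 0 0 0 0 0", "grip": 50}}

```text
time_s: 18.2
tcp_pos: [0.6078, 0.0367, 0.0288]
ee_rot: [[-0.103, -0.995, 0.001], [-0.995, 0.103, 0.0], [-0.0, -0.001, -1.0]]
wrist_force: [-1.4, -0.6, -0.5]
gripper_width: 0.548
gripper_force: 0.0
```

Request:
{"name": "play_rows", "arguments": {"commands": "0 0 0.5 0 0 0;0 0 1 0 0 0;0 0 1 0 0 0.3;-0.6 -0.9 1 0 0 0.3;-0.6 -0.9 1 0 0 0.3;-0.6 -0.9 1 0 0 0.3;-0.6 -0.9 1 0 0 0.3;-0.6 -0.8 1 0 0 0.07;-0.6 -0.8 0 0 0 0;0 0 0 0 0 0;0 0 0 0 0 0"}}

```text
time_s: 19.3
tcp_pos: [0.4991, -0.1197, 0.2534]
ee_rot: [[0.131, -0.991, 0.001], [-0.991, -0.131, 0.0], [-0.0, -0.001, -1.0]]
wrist_force: [0.3, -0.5, -0.4]
gripper_width: 0.575
gripper_force: 0.0
```

```bash
python3 -c "
from h import *
allsegs(['scene'])
im,d,P,h,i=look('wrist','pics/w2.png'); np.savez('pics/w2.npz',im=im,d=d,P=P)
X,Y,Z=np.moveaxis(P,-1,0); H,S,V=h[...,0],h[...,1],h[...,2]; D=d>0
for nm,m in {'keytop':D&(Z>.06)&(Z<.08)&(X<.5)&(Y<-.1)&(S>100)&((H<8)|(H>172)),'holder':D&(Z>.032)&(Z<.04)&(X<.5)&(Y<-.1),'knobtop':D&(Z>.098)&(Z<.11)&(X>.5)&(Y<-.1)&(S>100),
 'boxtop':D&(Z>.064)&(Z<.0715)&(X>.5)&(Y<-.1),'lock':D&(Z>.071)&(Z<.078)&(X>.5)&(Y<-.1)&(H>12)&(H<32)&(S>90)}.items():
    print(nm)
    for o in rects(P,m,40): print('  ',*o)
"
```

```text
tcp [ 0.4991 -0.1197  0.2534] close ang 7.5 19.3
scene
  placed [477.8 222. ] 127 [654.3 489. ] [14.9 90.5] 86.3 [36.5 42.3 48.8]
  placed [373.1 225.6] 413 [631.5 259.4] [59.5 37.2] 83.2 [38.8 43.2 45.5]
  placed [338.9 227.7] 418 [624.1 184.5] [58.9 38.4] 83.8 [38.8 43.1 45.5]
  placed [305.9 229.9] 414 [617.6 112. ] [59.2 37.9] 84.1 [38.7 43.1 45.5]
  placed [272.1 231.2] 412 [608.6  38.6] [59.  37.7] 83.9 [39.3 43.3 45.3]
keytop
   [323.3  83.9] 296 [ 439.  -233.8] [13. 31.] 10.4 [62.9 69.3 70.8]
holder
   [316.8  85.3] 1120 [ 438.8 -234.1] [50.5 50.2] 7.8 [33.6 34.9 36.4]
knobtop
   [202.  118.6] 820 [ 568.5 -176.5] [34.9 33.4] 5.7 [ 99.7 101.7 103. ]
boxtop
   [18.4 77.4] 507 [ 868.7 -219.9] [239.3   4.9] 89.8 [64.4 67.5 71. ]
   [205.5  81. ] 13636 [ 580.6 -225.8] [130.9 191.5] 2.2 [67.7 69.  70.5]
lock
   [214.7  24.6] 841 [ 572.5 -285.8] [42.1 41.1] 55.0 [71.4 72.6 74.1]
   [221.6 121. ] 82 [ 549.9 -173.2] [27.3 10.1] 80.4 [71.1 71.5 72.3]
```

View pics/w2.png

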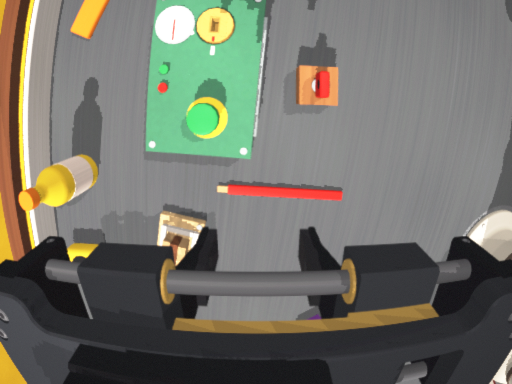

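The wrist view shows the key at (323,84) in its holder, the lock at (215,25), the green knob at (203,119) and the glue bottle at (65,180). All four segments lie in their pockets with tops at about 43 mm. I'm moving over the key.

Request:
{"name": "play_rows", "arguments": {"commands": "-0.5 -0.9 -0.8 0 0 0;-0.5 -0.9 -0.8 0 0 0;-0.5 -1 -0.8 0 0 0;-0.52 -1 -0.93 0 0 0.1;0 0 0 0 0 0;0 0 0 0 0 0;0 0 0 0 0 0", "grip": 40}}

```text
time_s: 20.15
tcp_pos: [0.4403, -0.233, 0.1538]
ee_rot: [[0.148, -0.989, 0.001], [-0.989, -0.148, -0.001], [0.001, -0.001, -1.0]]
wrist_force: [0.1, 0.8, 1.1]
gripper_width: 0.456
gripper_force: 0.0
```

```bash
cat >> h.py <<'E'
def keylook(save=None):
    s=r.sense(); print("tcp",s["tcp_pos"].round(4),"ang",round(np.degrees(np.arctan2(s["ee_rot"][1,1],s["ee_rot"][0,1]))%180,1),s["joints"].round(0))
    im,d,P,h,i=look('wrist',save)
    X,Y,Z=np.moveaxis(P,-1,0); H,S,V=h[...,0],h[...,1],h[...,2]; D=d>0; red=(S>100)&((H<8)|(H>172))
    for nm,m in {'keytop':D&(Z>.067)&(Z<.08)&(X<.5)&(Y<-.1)&red,'holder':D&(Z>.032)&(Z<.04)&(X<.5)&(Y<-.1)&(Y>-.3),'knobtop':D&(Z>.098)&(Z<.11)&(X>.5)&(Y<-.1)&(S>100),
     'lock':D&(Z>.070)&(Z<.078)&(X>.5)&(Y<-.1)&(H>12)&(H<32)&(S>90)}.items():
        print(nm)
        for o in rects(P,m,40): print('  ',*o)
    return im,d,P,h,i
E
python3 -c "
from h import *
keylook()"
```

```text
tcp [ 0.4403 -0.233   0.1538] ang 8.5 [ -9.  13. -23.   0. -54.  18.]
keytop
   [261.2 197.5] 443 [ 438.4 -234.6] [11.5 31.1] 8.4 [67.8 69.6 70.9]
holder
   [260.9 184.5] 1973 [ 438.9 -233.8] [50.4 50.8] 7.7 [33.8 35.  36.3]
knobtop
   [105.6 240.8] 452 [ 572.1 -182.8] [36.  20.2] 35.2 [ 98.8 101.5 102.8]
lock
   [120.  120.8] 1403 [ 572.3 -286.2] [42.2 41.9] 81.6 [71.1 72.6 73.9]
   [125.7 225.4] 622 [ 565.4 -186.1] [28.7 48.3] 75.0 [70.2 71.  72. ]
```

Request:
{"name": "play_rows", "arguments": {"commands": "-0.06 -0.04 -1 0 0 0;0 0 -1 0 0 0;0 0 -1 0 0 0;0 0 -0.4 0 0 0;0 0 -0.26 0 0 0;0 0 0 0 0 0;0 0 0 0 0 0"}}

```text
time_s: 20.9
tcp_pos: [0.4383, -0.2345, 0.0444]
ee_rot: [[0.148, -0.989, 0.002], [-0.989, -0.148, -0.001], [0.001, -0.002, -1.0]]
wrist_force: [0.1, -0.6, 0.1]
gripper_width: 0.461
gripper_force: 0.0
```

Request:
{"name": "play_rows", "arguments": {"commands": "0 0 0 0 0 0;0 0 0 0 0 0;0 0 0 0 0 0;0 0 0 0 0 0;0 0 0 0 0 0", "grip": 0}}

```text
time_s: 21.4
tcp_pos: [0.4372, -0.2347, 0.0437]
ee_rot: [[0.147, -0.989, 0.0], [-0.989, -0.147, -0.0], [0.0, -0.0, -1.0]]
wrist_force: [-0.0, 0.1, 1.4]
gripper_width: 0.132
gripper_force: 30.0
```

Request:
{"name": "play_rows", "arguments": {"commands": "0 0 0.4 0 0 0;0 0 0.6 0 0 0;0 0 1 0 0 0;0 0 1 0 0 0;1 0.2 0 0 0 -0.2;1 0 0 0 0 -0.2;1 0 0 0 0 -0.2;1 0 0 0 0 -0.16;0.5 0 0 0 0 0;0 0 0 0 0 0;0 0 0 0 0 0"}}

```text
time_s: 22.5
tcp_pos: [0.5713, -0.2284, 0.1327]
ee_rot: [[0.033, -0.999, -0.002], [-0.999, -0.033, 0.001], [-0.001, 0.002, -1.0]]
wrist_force: [-0.3, -0.6, -1.2]
gripper_width: 0.136
gripper_force: 30.0
```

```bash
python3 -c "
from h import *
im,d,P,h,i=keylook()
X,Y,Z=np.moveaxis(P,-1,0); V=h[...,2]
c=(np.hypot(X-.5724,Y+.2862)<.0175)&(d>0)
print(np.percentile(V[c],[2,10,50,90]))
for t in (50,70,90,110):
    q=P[c&(V<t)]*1000
    if len(q)>8: 
        m=q.mean(0); w,U=np.linalg.eigh(np.cov(q[:,:2].T)); print(t,len(q),m.round(1),cv2.minAreaRect(q[:,:2].astype(np.float32)),np.degrees(np.arctan2(U[1,1],U[0,1]))%180,w**.5)
y,x=np.where(c); k=im[y.min()-25:y.max()+60,max(x.min()-40,0):x.max()+80]; print(y.min(),x.min(),k.shape)
cv2.imwrite('pics/c3.png',cv2.resize(k,None,fx=3,fy=3,interpolation=2))
"
```

```text
tcp [ 0.5713 -0.2284  0.1327] ang 1.9 [ -7.  25.  -8.  -0. -57.   9.]
keytop
holder
   [392.3 191.8] 2071 [ 438.6 -234.2] [51.  50.9] 8.2 [33.4 34.8 35.9]
knobtop
   [259.5 297.5] 83 [ 569.8 -161.8] [17.7  6.1] 2.4 [100.3 101.5 102.3]
lock
   [260.  135.2] 2148 [ 572.5 -286.4] [42.  41.9] 79.3 [71.1 72.5 73.8]
[167. 183. 226. 255.]
113 237 (131, 166, 3)
```

View pics/c3.png

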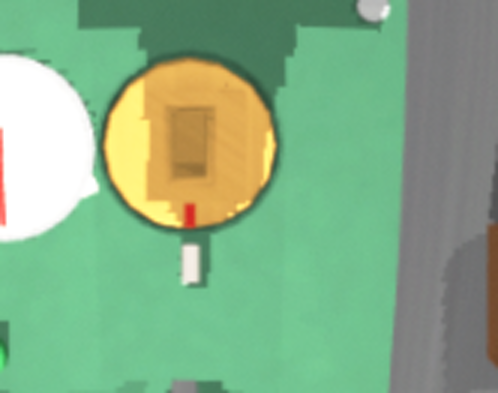

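The crop shows the brass lock centred near the slot at wrist pixel (260.7,135). The slot is aligned with the tool at a yaw of about 2°, and the red pointer faces the white mark, so the lock is off.

Request:
{"name": "play_rows", "arguments": {"commands": "0 -0.7 0 0 0 0;0 -0.7 0 0 0 0;0 -0.54 0 0 0 0;0 0 -0.4 0 0 0;0 0 -0.3 0 0 0;0 0 0 0 0 0;0 0 0 0 0 0;0 0 0 0 0 0"}}

```text
time_s: 23.35
tcp_pos: [0.5724, -0.2864, 0.1128]
ee_rot: [[0.034, -0.999, 0.0], [-0.999, -0.034, -0.0], [0.0, -0.0, -1.0]]
wrist_force: [0.6, -0.5, 0.6]
gripper_width: 0.139
gripper_force: 30.0
```

```bash
python3 -c "
from h import *
s=r.sense(); print(s['tcp_pos'],s['wrist_force'])
I={n:cams.camera_info(n) for n in('scene','side')}
im,d,P,h,i=look('side'); X,Y,Z=np.moveaxis(P,-1,0)
k=im[200:300,310:440]; a=cv2.resize(k,(520,400),interpolation=2)
im,d,P,h,i=look('scene'); k=im[180:260,70:170]; cv2.imwrite('pics/c4.png',cv2.resize(np.hstack([a,cv2.resize(k,(500,400),interpolation=2)]),(800,314)))
"
```

```text
[ 0.57238803 -0.28637446  0.11276116] [ 0.61730616 -0.49010293  0.60308777]
```

View pics/c4.png

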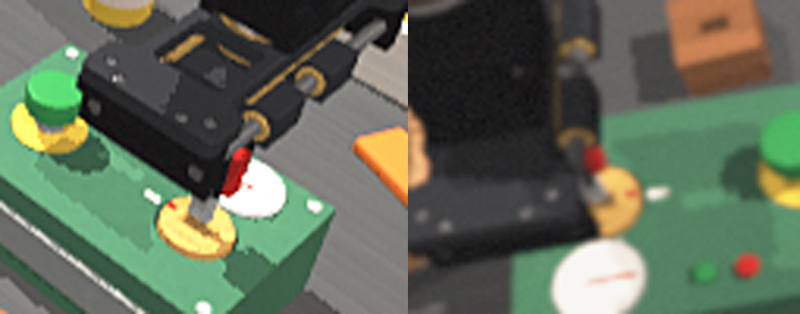

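The side view shows the key's blade right over the slot at about (205,225). I'm inserting it slowly.

Request:
{"name": "play_rows", "arguments": {"commands": "-0.02 0 -0.2 0 0 0;0 0 -0.2 0 0 0;0 0 -0.1 0 0 0;0 0 0 0 0 0;0 0 0 0 0 0"}}

```text
time_s: 23.95
tcp_pos: [0.5715, -0.2869, 0.0973]
ee_rot: [[0.034, -0.999, -0.0], [-0.999, -0.034, -0.0], [0.0, 0.0, -1.0]]
wrist_force: [1.6, 1.0, 0.2]
gripper_width: 0.137
gripper_force: 30.0
```

In the slot with small forces. Going further.

Request:
{"name": "play_rows", "arguments": {"commands": "0 0 -0.2 0 0 0;0 0 -0.2 0 0 0;0 0 -0.1 0 0 0;0 0 -0.06 0 0 0;0 0 0 0 0 0;0 0 0 0 0 0;0 0 0 0 0 0"}}

```text
time_s: 24.65
tcp_pos: [0.571, -0.2867, 0.0816]
ee_rot: [[0.034, -0.999, -0.001], [-0.999, -0.034, -0.0], [0.0, 0.001, -1.0]]
wrist_force: [-2.7, 2.0, 5.5]
gripper_width: 0.137
gripper_force: 30.0
```

Request:
{"name": "play_rows", "arguments": {"commands": "0 0 0 0 0 -0.5;0 0 0 0 0 -0.7;0 0 0 0 0 -0.7;0 0 0 0 0 -0.7;0 0 0 0 0 -0.7;0 0 0 0 0 -0.7;0 0 0 0 0 -0.7;0 0 0 0 0 -0.7;0 0 0 0 0 -0.7;0 0 0 0 0 -0.7;0 0 0 0 0 -0.7;0 0 0 0 0 -0.7;0 0 0 0 0 -0.5;0 0 0 0 0 0;0 0 0 0 0 0"}}

```text
time_s: 26.15
tcp_pos: [0.5709, -0.2864, 0.0817]
ee_rot: [[-0.955, -0.295, -0.001], [-0.295, 0.955, 0.0], [0.001, 0.001, -1.0]]
wrist_force: [-2.6, 2.2, 6.2]
gripper_width: 0.134
gripper_force: 30.0
```

```bash
python3 -c "
from h import *
s=r.sense(); print(s['tcp_pos'],s['wrist_force'],s['moment'],np.degrees(np.arctan2(s['ee_rot'][1,1],s['ee_rot'][0,1]))%180)
"
```

```text
[ 0.57086631 -0.28641372  0.08168562] [-2.62898559  2.19143602  6.17455603] [ 0.89296104  0.67824337 -0.0101057 ] 107.1670276236327
```

Request:
{"name": "play_rows", "arguments": {"commands": "0 0 0 0 0 -0.4;0 0 0 0 0 -0.4;0 0 0 0 0 -0.2;0 0 0 0 0 0;0 0 0 0 0 0"}}

```text
time_s: 26.65
tcp_pos: [0.5709, -0.2862, 0.0817]
ee_rot: [[-0.989, -0.15, -0.001], [-0.15, 0.989, 0.0], [0.001, 0.001, -1.0]]
wrist_force: [-2.1, 3.5, 6.1]
gripper_width: 0.134
gripper_force: 30.0
```

```bash
cat >> h.py <<'E'
def st():
    s=r.sense(); print(s['tcp_pos'].round(4),s['wrist_force'].round(1),s['moment'].round(3),round(np.degrees(np.arctan2(s['ee_rot'][1,1],s['ee_rot'][0,1]))%180,2),s['time_s'])
E
python3 -c "
from h import *
st()"
```

```text
[ 0.5709 -0.2862  0.0817] [-2.1  3.5  6.1] [1.123 0.654 0.138] 98.61 26.65
```

Request:
{"name": "play_rows", "arguments": {"commands": "0 0 0 0 0 -0.3;0 0 0 0 0 -0.1;0 0 0 0 0 0;0 0 0 0 0 0"}}

```text
time_s: 27.05
tcp_pos: [0.571, -0.2861, 0.0817]
ee_rot: [[-0.996, -0.091, -0.001], [-0.091, 0.996, 0.0], [0.001, 0.0, -1.0]]
wrist_force: [-2.7, 3.4, 6.0]
gripper_width: 0.134
gripper_force: 30.0
```

```bash
python3 -c "
from h import *
st()"
```

```text
[ 0.571  -0.2861  0.0817] [-2.7  3.4  6. ] [1.163 0.639 0.409] 95.25 27.05
```

Request:
{"name": "play_rows", "arguments": {"commands": "0 0 0 0 0 0;0 0 0 0 0 0;0 0 0 0 0 0", "grip": 40}}

```text
time_s: 27.35
tcp_pos: [0.5715, -0.2869, 0.0804]
ee_rot: [[-0.996, -0.089, 0.0], [-0.089, 0.996, -0.0], [-0.0, -0.0, -1.0]]
wrist_force: [-0.1, -0.4, -0.0]
gripper_width: 0.326
gripper_force: 0.0
```

Request:
{"name": "play_rows", "arguments": {"commands": "0 0 0.4 0 0 0;0 0 0.9 0 0 0;0 0 1 0 0 0;-0.12 0.67 0.65 0 0 0;0 1 0 0 0 0;0 1 0 0 0 0;0 1 0 0 0 0;0 0 0 0 0 0;0 0 0 0 0 0", "grip": 64}}

```text
time_s: 28.25
tcp_pos: [0.5683, -0.1764, 0.1701]
ee_rot: [[-0.996, -0.091, 0.001], [-0.091, 0.996, -0.0], [-0.001, -0.001, -1.0]]
wrist_force: [0.2, -0.8, -0.2]
gripper_width: 0.735
gripper_force: 0.0
```

```bash
python3 -c "
from h import *
st()
im,d,P,h,i=keylook()
im,d,P,h,i=look('side'); X,Y,Z=np.moveaxis(P,-1,0); H,S=h[...,0],h[...,1]; D=d>0
red=(S>100)&((H<8)|(H>172))
for o in rects(P,D&(Z>.08)&(Z<.12)&red&(X>.5)&(Y<-.2),20): print('key side',*o)
print([ (o[2],o[5]) for o in segs('scene',.036,.05,.7)])
a=im[200:300,310:440]
cv2.imwrite('pics/c5.png',cv2.resize(a,(520,400),interpolation=2))
"
```

```text
[ 0.5683 -0.1764  0.1701] [ 0.2 -0.8 -0.2] [ 0.02  -0.12   0.058] 95.2 28.25
tcp [ 0.5683 -0.1764  0.1701] ang 95.2 [ -2.  21.  -8.   0. -60. -83.]
keytop
holder
   [212.5  50.8] 2287 [ 438.5 -234. ] [50.7 50.8] 7.5 [33.5 34.9 36.2]
knobtop
   [131.5 196.7] 526 [ 572.  -285.7] [31.2 12.7] 12.7 [ 99.9 107.2 108.7]
   [258.2 202.2] 1333 [ 567.8 -176.7] [34.4 34.3] 43.4 [ 99.7 101.8 102.9]
lock
   [151.7 182. ] 620 [ 567.5 -281.2] [42.7 28.1] 47.9 [70.9 72.5 73.8]
   [258.3 180.7] 703 [ 562.1 -177. ] [35.6 47.4] 7.2 [70.2 71.  72.2]
key side [374.6 263.4] 185 [ 569.6 -286.6] [31.7 12.4] 13.8 [ 83.7 104.4 108.5]
[(array([653.9, 488.7]), array([36.8, 43.4, 49.1])), (array([631.2, 259.3]), array([38.4, 43.1, 45.5])), (array([623.9, 184.1]), array([39.2, 43.2, 45.7])), (array([617.8, 111.9]), array([38.8, 43.2, 45.6])), (array([608.2,  38.4]), array([39.8, 43.2, 45.3]))]
```

View pics/c5.png

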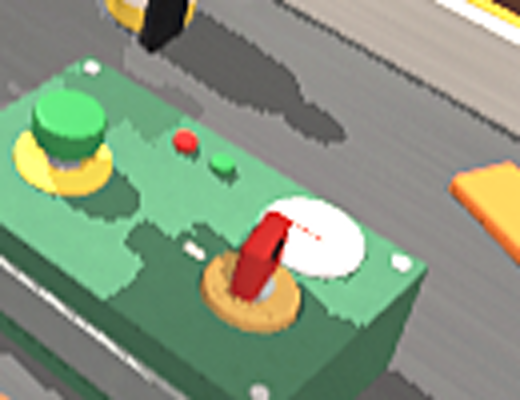

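The crop shows the key standing in the lock with its bow turned about 80° clockwise, and the green knob free at (65,125). I'm gripping the knob now.

Request:
{"name": "play_rows", "arguments": {"commands": "0 0 -1 0 0 0;0 0 -1 0 0 0;0 0 -0.6 0 0 0;0 0 -0.4 0 0 0;0 0 0 0 0 0;0 0 0 0 0 0"}}

```text
time_s: 29.0
tcp_pos: [0.5685, -0.1773, 0.0797]
ee_rot: [[-0.996, -0.089, 0.001], [-0.089, 0.996, -0.001], [-0.001, -0.001, -1.0]]
wrist_force: [-0.5, 0.3, 0.2]
gripper_width: 0.735
gripper_force: 0.0
```

Request:
{"name": "play_rows", "arguments": {"commands": "0 0 0 0 0 0;0 0 0 0 0 0;0 0 0 0 0 0;0 0 0 0 0 0;0 0 0 0 0 0", "grip": 10}}

```text
time_s: 29.5
tcp_pos: [0.568, -0.176, 0.0796]
ee_rot: [[-0.996, -0.089, 0.001], [-0.089, 0.996, 0.001], [-0.001, 0.001, -1.0]]
wrist_force: [0.1, 2.2, 2.4]
gripper_width: 0.398
gripper_force: 30.0
```

Request:
{"name": "play_rows", "arguments": {"commands": "0 0 0.2 0 0 0;0 0 0.2 0 0 0;0 0 0.2 0 0 0;0 0 0.15 0 0 0;0 0 0 0 0 0;0 0 0 0 0 0"}}

```text
time_s: 30.1
tcp_pos: [0.5679, -0.1761, 0.1012]
ee_rot: [[-0.996, -0.089, 0.0], [-0.089, 0.996, 0.001], [-0.0, 0.001, -1.0]]
wrist_force: [3.7, 4.1, -8.6]
gripper_width: 0.406
gripper_force: 30.0
```

Request:
{"name": "play_rows", "arguments": {"commands": "0 0 0.1 0 0 0;0 0 0.07 0 0 0;0 0 0 0 0 0;0 0 0 0 0 0;0 0 0 0 0 0"}}

```text
time_s: 30.6
tcp_pos: [0.5678, -0.1761, 0.1048]
ee_rot: [[-0.996, -0.088, -0.001], [-0.088, 0.996, 0.001], [0.0, 0.001, -1.0]]
wrist_force: [5.1, 2.7, -14.2]
gripper_width: 0.403
gripper_force: 30.0
```

```bash
python3 -c "
from h import *
st()
im,d,P,h,i=look('side'); X,Y,Z=np.moveaxis(P,-1,0); H,S=h[...,0],h[...,1]
for o in rects(P,(d>0)&(Z>.076)&(S>100)&(H>45)&(H<90)&(X>.5)&(Y>-.23)&(Y<-.12),10): print('knob',*o)
"
```

```text
[ 0.5678 -0.1761  0.1048] [  5.1   2.7 -14.2] [ 0.834 -1.858  0.012] 95.08 30.6
knob [326.9 221. ] 235 [ 563.5 -173.8] [36. 29.] 36.0 [114.7 126.  128. ]
```

At its stop: the force of 14 N exceeds the 9 N spring, and the knob top rose 25 mm. I'll hold it, then let go.

Request:
{"name": "play_rows", "arguments": {"commands": "0 0 0 0 0 0;0 0 0 0 0 0;0 0 0 0 0 0"}}

```text
time_s: 30.95
tcp_pos: [0.5678, -0.1761, 0.1048]
ee_rot: [[-0.996, -0.088, -0.001], [-0.088, 0.996, 0.001], [0.0, 0.001, -1.0]]
wrist_force: [5.9, 2.5, -13.8]
gripper_width: 0.406
gripper_force: 30.0
```

Request:
{"name": "play_rows", "arguments": {"commands": "0 0 0 0 0 0;0 0 0 0 0 0;0 0 0 0 0 0;0 0 0 0 0 0;0 0 0 0 0 0", "grip": 64}}

```text
time_s: 31.45
tcp_pos: [0.5679, -0.177, 0.1075]
ee_rot: [[-0.996, -0.089, 0.001], [-0.089, 0.996, -0.0], [-0.001, -0.0, -1.0]]
wrist_force: [-0.2, -0.3, -0.4]
gripper_width: 0.711
gripper_force: 0.0
```

Request:
{"name": "play_rows", "arguments": {"commands": "0 0 1 0 0 0;0 0 1 0 0 0;0 0 0.6 0 0 0;0 0 0 0 0 0;0 0 0 0 0 0"}}

```text
time_s: 31.95
tcp_pos: [0.5675, -0.1766, 0.1847]
ee_rot: [[-0.996, -0.089, 0.0], [-0.089, 0.996, 0.0], [-0.0, 0.0, -1.0]]
wrist_force: [-0.3, 0.5, -0.7]
gripper_width: 0.738
gripper_force: 0.0
```

```bash
python3 -c "
from h import *
st()
keylook()
"
```

```text
[ 0.5675 -0.1766  0.1847] [-0.3  0.5 -0.7] [ 0.035 -0.121 -0.021] 95.1 31.95
tcp [ 0.5675 -0.1766  0.1847] ang 95.1 [ -2.  21.  -7.  -0. -62. -83.]
keytop
holder
   [214.3  54. ] 2115 [ 438.6 -234. ] [50.9 51.1] 7.8 [33.4 34.9 36.2]
knobtop
   [137.7 192.7] 475 [ 572.1 -285.8] [31.1 12.9] 13.1 [100.3 107.3 108.7]
   [258.3 197.6] 1197 [ 567.6 -176.4] [34.2 34.9] 12.3 [ 99.9 101.8 102.9]
lock
   [156.3 179.1] 569 [ 567.6 -281.1] [43.1 28.7] 47.5 [71.  72.5 73.7]
   [257.9 177.6] 637 [ 562.9 -177.3] [36.  46.8] 6.7 [70.2 71.  72.1]
```

Request:
{"name": "play_rows", "arguments": {"commands": "0.12 -1 0 0 0 0.5;0 -1 0 0 0 0.4;0 -1 0 0 0 0;0 -0.65 0 0 0 0;0 0 -1 0 0 0;0 0 -0.6 0 0 0;0 0 0 0 0 0;0 0 0 0 0 0", "grip": 40}}

```text
time_s: 32.8
tcp_pos: [0.5711, -0.2863, 0.1359]
ee_rot: [[-0.975, -0.223, -0.002], [-0.223, 0.975, -0.0], [0.002, 0.0, -1.0]]
wrist_force: [0.3, -0.2, -0.6]
gripper_width: 0.462
gripper_force: 0.0
```

```bash
python3 -c "
from h import *
st()
keylook()
"
```

```text
[ 0.5711 -0.2863  0.1359] [ 0.3 -0.2 -0.6] [ 0.015 -0.224 -0.017] 102.87 32.8
tcp [ 0.5711 -0.2863  0.1359] ang 102.9 [-12.  27.  -4.   0. -59. -65.]
keytop
holder
   [347.8  66.2] 2732 [ 438.4 -233.8] [50.6 51.3] 7.9 [33.4 34.8 36.1]
knobtop
   [257.9 221.5] 723 [ 571.9 -286.7] [31.2 12.1] 13.1 [102.9 107.5 108.8]
   [393.4 234.2] 679 [ 560.8 -177.9] [21.3 34.9] 7.2 [ 98.9 101.5 102.7]
lock
   [257.5 203.7] 1264 [ 571.6 -286.7] [40.4 41.8] 10.7 [71.2 72.6 73.8]
   [373.9 219.2] 856 [ 562.4 -182.1] [32.5 47.8] 46.1 [70.2 71.  72. ]
```

Request:
{"name": "play_rows", "arguments": {"commands": "0 -0.02 -0.8 0 0 0;0 0 -0.6 0 0 0;0 0 -0.41 0 0 0;0 0 0 0 0 0;0 0 0 0 0 0"}}

```text
time_s: 33.35
tcp_pos: [0.5722, -0.287, 0.0834]
ee_rot: [[-0.975, -0.223, 0.001], [-0.223, 0.975, -0.001], [-0.001, -0.001, -1.0]]
wrist_force: [0.2, 0.2, 0.6]
gripper_width: 0.46
gripper_force: 0.0
```

Request:
{"name": "play_rows", "arguments": {"commands": "0 0 0 0 0 0;0 0 0 0 0 0;0 0 0 0 0 0;0 0 0 0 0 0", "grip": 0}}

```text
time_s: 33.75
tcp_pos: [0.5716, -0.2869, 0.0829]
ee_rot: [[-0.975, -0.222, 0.001], [-0.222, 0.975, -0.0], [-0.001, -0.0, -1.0]]
wrist_force: [0.5, -1.0, 0.1]
gripper_width: 0.183
gripper_force: 0.0
```

Request:
{"name": "play_rows", "arguments": {"commands": "0 0 -0.02 0 0 0.5;0 0 0 0 0 0.7;0 0 0 0 0 0.7;0 0 0 0 0 0.7;0 0 0 0 0 0.7;0 0 0 0 0 0.7;0 0 0 0 0 0.7;0 0 0 0 0 0.7;0 0 0 0 0 0.7;0 0 0 0 0 0.7;0 0 0 0 0 0.7;0 0 0 0 0 0.7;0 0 0 0 0 0.7;0 0 0 0 0 0.7;0 0 0 0 0 0;0 0 0 0 0 0"}}

```text
time_s: 35.35
tcp_pos: [0.5717, -0.2869, 0.0825]
ee_rot: [[0.091, -0.996, 0.001], [-0.996, -0.091, -0.0], [0.0, -0.001, -1.0]]
wrist_force: [-0.5, 0.1, 3.3]
gripper_width: 0.133
gripper_force: 30.0
```

```bash
python3 -c "
from h import *
st()"
```

```text
[ 0.5717 -0.2869  0.0825] [-0.5  0.1  3.3] [ 0.226  0.196 -0.033] 5.25 35.35
```

Request:
{"name": "play_rows", "arguments": {"commands": "0 0 0 0 0 0.4;0 0 0 0 0 0.4;0 0 0 0 0 0.3;0 0 0 0 0 0;0 0 0 0 0 0"}}

```text
time_s: 35.85
tcp_pos: [0.5718, -0.2869, 0.0825]
ee_rot: [[0.254, -0.967, 0.001], [-0.967, -0.254, -0.0], [0.001, -0.001, -1.0]]
wrist_force: [-0.5, -0.1, 4.2]
gripper_width: 0.137
gripper_force: 30.0
```

```bash
python3 -c "
from h import *
st()"
```

```text
[ 0.5718 -0.2869  0.0825] [-0.5 -0.1  4.2] [0.283 0.155 0.003] 14.72 35.85
```

Request:
{"name": "play_rows", "arguments": {"commands": "0 0 0 0 0 0.3;0 0 0 0 0 0.3;0 0 0 0 0 0;0 0 0 0 0 0"}}

```text
time_s: 36.25
tcp_pos: [0.5718, -0.2868, 0.0825]
ee_rot: [[0.339, -0.941, 0.001], [-0.941, -0.339, -0.0], [0.0, -0.001, -1.0]]
wrist_force: [-2.1, 1.3, 4.7]
gripper_width: 0.136
gripper_force: 30.0
```

```bash
python3 -c "
from h import *
st()
im,d,P,h,i=look('side'); X,Y,Z=np.moveaxis(P,-1,0)
a=im[215:315,310:440]
im,d,P,h,i=look('scene'); b=im[190:270,70:170]
cv2.imwrite('pics/c6.png',cv2.resize(np.hstack([cv2.resize(a,(520,400),interpolation=2),cv2.resize(b,(500,400),interpolation=2)]),(800,314)))
"
```

```text
[ 0.5718 -0.2868  0.0825] [-2.1  1.3  4.7] [ 0.436  0.178 -0.265] 19.82 36.25
```

View pics/c6.png

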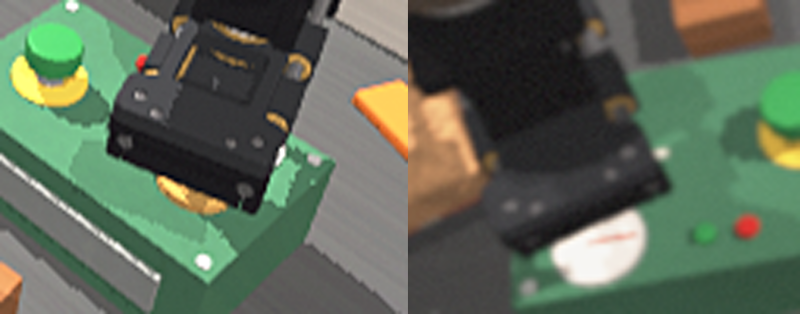

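The scene crop shows the fingers closed over the lock. The −0.27 N m moment means the cylinder is at its off stop. I'll relax the turn and pull the key.

Request:
{"name": "play_rows", "arguments": {"commands": "0 0 0.02 0 0 -0.6;0 0 0 0 0 -0.6;0 0 0 0 0 -0.6;0 0 0 0 0 0;0 0 0 0 0 0"}}

```text
time_s: 36.85
tcp_pos: [0.5717, -0.2869, 0.0825]
ee_rot: [[0.08, -0.997, 0.0], [-0.997, -0.08, -0.0], [0.0, -0.0, -1.0]]
wrist_force: [0.1, 0.2, 2.0]
gripper_width: 0.136
gripper_force: 30.0
```

Request:
{"name": "play_rows", "arguments": {"commands": "0 0 0.2 0 0 0;0 0 0.4 0 0 0;0 0 0.5 0 0 0;0 0 0.6 0 0 0;0 0 0 0 0 0"}}

```text
time_s: 37.35
tcp_pos: [0.573, -0.2875, 0.1368]
ee_rot: [[0.079, -0.997, 0.005], [-0.997, -0.079, -0.002], [0.002, -0.005, -1.0]]
wrist_force: [-0.6, 0.1, 0.2]
gripper_width: 0.136
gripper_force: 30.0
```

```bash
python3 -c "
from h import *
st()"
```

```text
[ 0.573  -0.2875  0.1368] [-0.6  0.1  0.2] [ 0.063 -0.137  0.038] 4.55 37.35
```

Request:
{"name": "play_rows", "arguments": {"commands": "-1 0.4 0 0 0 0.16;-1 0.4 0 0 0 0.2;-1 0.4 0 0 0 0.1;-1 0.4 0 0 0 0;-0.5 0.16 0 0 0 0;0 0 -0.9 0 0 0;0 0 -0.9 0 0 0;0 0 0 0 0 0;0 0 0 0 0 0;0 0 0 0 0 0"}}

```text
time_s: 38.35
tcp_pos: [0.4374, -0.2343, 0.0805]
ee_rot: [[0.147, -0.989, 0.002], [-0.989, -0.147, -0.001], [0.001, -0.002, -1.0]]
wrist_force: [1.1, -0.4, 0.2]
gripper_width: 0.133
gripper_force: 30.0
```

```bash
python3 -c "
from h import *
st()
im,d,P,h,i=look('side'); a=im[230:340,240:383]
im,d,P,h,i=look('scene'); b=im[140:220,95:200]
cv2.imwrite('pics/c7.png',cv2.resize(np.hstack([cv2.resize(a,(520,400),interpolation=2),cv2.resize(b,(525,400),interpolation=2)]),(800,306)))
"
```

```text
[ 0.4374 -0.2343  0.0805] [ 1.1 -0.4  0.2] [ 0.063 -0.032  0.079] 8.48 38.35
```

View pics/c7.png

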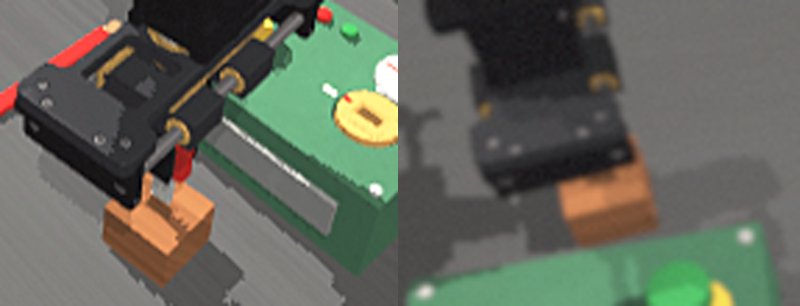

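The side crop shows the lock pointer back at its white mark and the blade over the holder slot at about (178,205). I'm lowering the key.

Request:
{"name": "play_rows", "arguments": {"commands": "0 0 -0.2 0 0 0;0 0 -0.2 0 0 0;0 0 -0.2 0 0 0;0 0 0 0 0 0;0 0 0 0 0 0"}}

```text
time_s: 38.95
tcp_pos: [0.4364, -0.234, 0.0611]
ee_rot: [[0.147, -0.989, -0.001], [-0.989, -0.147, 0.0], [-0.0, 0.001, -1.0]]
wrist_force: [0.3, -0.0, -0.2]
gripper_width: 0.136
gripper_force: 30.0
```

Request:
{"name": "play_rows", "arguments": {"commands": "0 0 -0.2 0 0 0;0 0 -0.2 0 0 0;0 0 -0.15 0 0 0;0 0 -0.05 0 0 0;0 0 -0.05 0 0 0;0 0 0 0 0 0;0 0 0 0 0 0"}}

```text
time_s: 39.65
tcp_pos: [0.4364, -0.234, 0.0443]
ee_rot: [[0.148, -0.989, -0.0], [-0.989, -0.148, -0.001], [0.001, 0.0, -1.0]]
wrist_force: [-4.9, 4.1, 19.7]
gripper_width: 0.134
gripper_force: 30.0
```

Home, with 20 N on the collar. I'll release and check.

Request:
{"name": "play_rows", "arguments": {"commands": "0 0 0.02 0 0 0;0 0 0 0 0 0;0 0 0 0 0 0;0 0 0 0 0 0", "grip": 30}}

```text
time_s: 40.05
tcp_pos: [0.4362, -0.234, 0.0421]
ee_rot: [[0.147, -0.989, -0.001], [-0.989, -0.147, 0.0], [-0.0, 0.001, -1.0]]
wrist_force: [-0.1, -0.1, 0.7]
gripper_width: 0.331
gripper_force: 0.0
```

Request:
{"name": "play_rows", "arguments": {"commands": "0 0 0.5 0 0 0;0 0 0.8 0 0 0;0 0 1 0 0 0;0 0 1 0 0 0;0.2 1 0.5 0 0 0;0.3 1 0 0 0 0;0.3 1 0 0 0 0;0 0 0 0 0 0;0 0 0 0 0 0"}}

```text
time_s: 40.95
tcp_pos: [0.4603, -0.1435, 0.1562]
ee_rot: [[0.148, -0.989, -0.001], [-0.989, -0.148, -0.0], [-0.0, 0.001, -1.0]]
wrist_force: [0.5, -0.5, -0.0]
gripper_width: 0.346
gripper_force: 0.0
```

```bash
python3 -c "
from h import *
st()
keylook()
allsegs(['scene','side'])
im,d,P,h,i=look('scene'); cv2.imwrite('pics/s9.png',cv2.resize(im,(800,600)))
"
```

```text
[ 0.4603 -0.1435  0.1562] [ 0.5 -0.5 -0. ] [0.042 0.002 0.018] 8.53 40.95
tcp [ 0.4603 -0.1435  0.1562] ang 8.5 [  2.  12. -25.  -0. -54.   7.]
keytop
   [302.2  99.3] 500 [ 437.7 -234. ] [11.9 31.3] 8.9 [67.9 69.6 70.9]
holder
   [294.4  99.2] 2101 [ 438.2 -234. ] [50.5 50.5] 7.4 [33.7 34.9 36.3]
knobtop
   [131.  151.8] 1366 [ 567.7 -176.5] [34.4 34.9] 30.9 [ 99.4 101.7 103. ]
lock
   [153.7  22. ] 1485 [ 572.3 -285.8] [41.7 41.9] 84.1 [70.9 72.5 74. ]
   [153.6 141.9] 795 [ 562.5 -179. ] [35.2 47.8] 26.3 [70.2 71.  72.1]
tcp [ 0.4602 -0.1441  0.1562] close ang 8.5 41.0
scene
  placed [478.5 223. ] 119 [654.6 489.1] [13.8 90. ] 86.1 [37.1 43.1 49.4]
  placed [373.1 225.6] 416 [631.3 259.7] [58.5 38.4] 82.7 [38.5 43.2 45.5]
  placed [338.9 227.7] 416 [624.3 184.4] [58.9 38.7] 82.8 [39.1 43.3 45.4]
  placed [306. 230.] 416 [617.9 112.1] [58.7 38. ] 82.8 [39.4 43.2 45.5]
  placed [272.  231.1] 408 [608.3  38.5] [58.8 37.7] 84.2 [39.8 43.2 45.4]
side
  placed [189.5 124.6] 95 [648.5 487.1] [16.5 96.8] 82.9 [36.6 43.7 49.4]
  placed [226.4 155.2] 161 [629.6 256.1] [59.4 37.4] 85.1 [37.9 42.7 44.2]
  placed [240.1 167.2] 185 [622.5 181.2] [58.4 37.3] 84.4 [37.7 42.6 44.7]
```

View pics/s9.png

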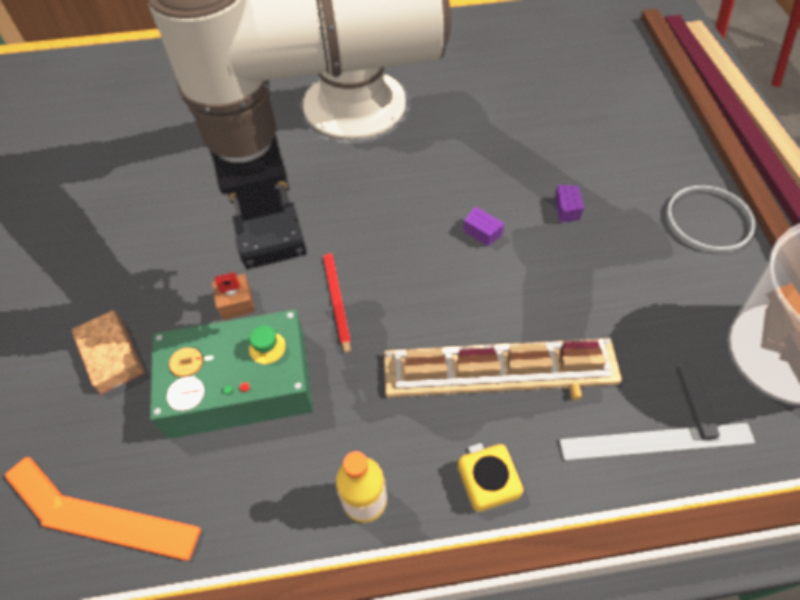

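Final view: all four segments lie in their pockets at (425–580,360) and the key is home at (232,285). The lock pointer is at its mark (186,360), the knob is in, the glue bottle is standing at (360,490), and the robot is clear.

```bash
python3 -c "
from h import *
print(r.finish_job())"
```

```text
the job is handed in; nothing more can be done
None
```

I handed the job in at about 41 s of the allowed 208 s, with every step carried out and my last images and force readings all consistent with success; `finish_job()` itself returned no verdict.

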